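# Level the microscope stand and lock it

## Task

The microscope stand leans and rocks because its two front feet are wound in too far. Turn the two crank screws at its front corners until the ball of its level rests in the middle of the ring and the stand is firm on all four feet, then push the lock lever fully over towards the rear. Do not shove the stand from its place, and leave the other things on the bench alone.

Things in the scene. Friction and masses are not known exactly. Their poses are not given: they have to be found in the camera images.
- stand: Loose white microscope stand, 3.3 kg, base plate 180 x 170 mm, front edge with crossbar towards the robot. Origin: midway between the feet, level with the undersides of the rear feet; x to its rear, y left, z up (vertical when level). Heights above the origin: plate top 38 mm, level pedestal (52 mm wide, at x -32, y 0) 92, stage (from x -15 on) 91, lamp column (from x 20 on) 204.
- slab: Fixed grey stone slab 130 (x) x 320 (y) mm lying on the bench (bench top z = 0). The rear feet stand on it, the front feet on the bench in front of it. Origin on its underside, which is sunk in the bench by an amount that varies: its top is 6 to 10 mm above the bench.
- slab_top (a point): Centre of the slab's upper face; its z is the height of the slab above the bench.
- rear_foot_left: Rear left foot, 34 mm rubber disc, springy (6000 N/m), at stand x = 75, y = 68 mm. Origin on its underside.
- rear_foot_right: Rear right foot, same, at y = -68 mm.
- front_foot_left: Front left foot, 36 mm rubber disc at the lower end of the left levelling screw, at stand x = -75, y = 125 mm. Origin on its underside.
- front_foot_right: Front right foot, same, at y = -125 mm.
- screw_left (a joint): Turn of the left levelling screw, rad, 0 to 7.4, growing clockwise seen from above; drives the foot down 12 mm a turn (1.91 mm/rad; at 0 flush with the unloaded rear feet). At 0 the crank points along the stand's -x, at 1.57 +y, at 3.14 +x. Stays where left; needs about 0.08 N m. The stand is level when both front feet reach about the slab's height lower than the rear feet.
- screw_right (a joint): Turn of the right levelling screw, same sense and thread. On both, crank and foot rise and sink as one: with the foot on the bench the crank keeps its height while the stand climbs.
- hub_left (a point): On the left screw's axis at half the height of the crank bar (78 mm above the underside of its foot).
- hub_right (a point): The same on the right screw.
- crank_left (a point): On the left crank, 56 mm out from the screw's axis, at half the bar's height. The crank is a steel bar 13 mm wide, 16 mm high, reaching 62 mm from the axis, with an upright black peg (14 mm thick, top 32 mm above this point) here and a 30 mm hub on the axis. It swings above the crossbar, at least 20 mm clear of it.
- crank_right (a point): The same on the right crank.
- ball_centre (a point): Centre of the 12 mm steel ball of the ball level, a white dish with dark rim on a pedestal at the front middle of the stand. The ball settles within about a second towards the low side, 0.35 mm per mrad of tilt (at most 16.5 mm each way).
- ring_centre (a point): Centre of the level, at the height of the ball's centre; around it a thin black ring of 10 mm radius is drawn on the dish. Level: the ball rests at the middle of the ring, wholly inside it (off centre by less than 4 mm).
- lock (a joint): Lock lever at the front middle of the stand, rad. 0: leans 0.55 rad towards the robot (stand's -x), unlocked. It grows as the lever is pushed towards the rear, up to the stop at 1.1 (leaning 0.55 rad towards the rear): locked. Stays where it is left; takes about 2 N.
- lock_tip (a point): Middle of the lock lever's black paddle (34 mm wide, 13 mm thick, 26 mm high), 63 mm from the lever's pivot; the pivot lies at stand x = -115, y = 0, z = 52 mm.
- dishes: Bystander: stack of three clear round dishes, 90 mm across, 44 mm high, standing left of the stand. Origin on its underside.
- oil_bottle: Bystander: amber glass bottle, 40 mm across, 85 mm high, standing right of the stand. Origin on its underside.
- slide_box: Bystander: grey box with dark lid, 87 x 102 x 36 mm. Origin on its underside.
- tip_rack: Bystander: grey rack of pipette tips, 85 x 125 x 53 mm. Origin on its underside.
- beaker: Bystander: glass beaker, 68 mm across, 90 mm high. Origin on its underside.
- mouse: Bystander: black computer mouse, 105 x 60 x 30 mm. Origin on its underside.

How it is judged:
On the way, in this order (a step that is already met when the one before it is completed fails the run):
1. the stand is level and all four feet carry load (contact force between each of front_foot_left_c0, front_foot_right_c0 and anything else above 1 N and contact force between each of rear_foot_left, rear_foot_right and slab above 1 N and angle between stand's own z axis and vertical below 0.012 rad), for 0.3 s.
2. the lock lever is pushed fully over (value of joint lock above 0.95 rad), for 0.2 s.
At the end, for the whole second after the job is handed in: The stand is within 0.012 rad of level (ball within about 4 mm of the ring centre), each front foot presses on what it stands on and each rear foot on the slab with over 1 N, the lock lever is past 0.95 of its 1.1 rad, and the stand is at rest (under 20 mm/s) within 35 mm of where it began (all of step 1 and value of joint lock above 0.95 rad and linear speed of stand below 0.02 m/s and distance of stand from where it was at the start of the episode below 0.035 m); the robot touches nothing.
It fails at once if another thing on the bench is moved more than 40 mm (distance of any of dishes, oil_bottle, slide_box, tip_rack, beaker, mouse from where it was at the start of the episode above 0.04 m).
It fails at once if the stand is tipped by more than 0.2 rad (angle between stand's own z axis and vertical above 0.2 rad).
It also fails if it takes over 64 s, if anything falls off the work surface, if the arm or the gripper's body presses on something with over 40 N, if the wrist force passes 120 N, or if a joint passes its speed limit or range.

## Robot

A 7-joint arm with a two-finger parallel gripper is mounted at the origin on the work surface. World frame = base frame: x ahead of the robot, y to its left, z up, the work surface at z = 0. Lengths are in m, angles in rad, forces in N, time in s.
With the tool pointing down it reaches from about 0.4 to 0.85 m from the base axis. Payload 4.5 kg.
Tool frame: the origin (TCP) lies midway between the tips of the shut fingers; the grasp point (between the pads) lies 19 mm behind it (r.hold_point_z is the distance from the TCP to the grasp point, in m); z points along the fingers, y is the direction in which the jaws open and shut (so a half turn about z gives the same grasp; the last joint's range is limited). The gripper opens to 88 mm and grips with 3 to 60 N. Pads are 18 mm wide; open, the fingers measure 123 mm over their backs; the gripper's body (75 mm by 187 mm) begins 45 mm behind the grasp point.
Start: joints at [1.151, 0.689, -0.195, 1.565, 0.157, 0.902, -0.215], TCP at [0.274, -0.562, 0.239] pointing down, gripper open.
Joint ranges: [-3.01, 3.01], [-0.46, 2.08], [-1.47, 1.51], [0.13, 2.56], [-1, 4.14], [0.04, 2.09], [-2.66, 2.66]. Speed limits (rad/s): [2.57, 2.57, 3.14, 3.14, 3.14, 3.14, 3.14].

## Interface

Orientations are given as a unit quaternion [x, y, z, w].
In Python, from plant import r gives the robot as it stands. The module is installed in compiled form; this text tells all that it offers.
- The arm moves only by the tool move_arm, never from a script. Its arguments are lists of equal length, an entry for each row: "turn": the turn, a rotation vector about the tool's x, y, z in units of 2 pi rad (1.0 is 2 pi rad), a list of three; "dp": the shift along the tool's x, y, z in units of 2.5 cm (1.0 is 2.5 cm), a list of three; "jaw": the closure, from -1 (fully open) to 1 (shut), so that 0 is half open. In form: {"turn": [[wx, wy, wz], ...], "dp": [[x, y, z], ...], "jaw": [jaw, ...]}. A call has 1 to 10 rows; each row shifts and turns the commanded pose from where the row before left it, along the tool's axes as they then stand; what a row does not reach is not made up. A row lasts 1/12 s, in which the tool goes at most 41.7 mm and 7.16 degrees, less where a joint would pass 70% of its speed; a pose out of reach is approached as far as the arm can. A call with a number of a shift or a turn outside -1 to 1 is refused whole. A call with a gripper value outside its range is refused whole. The fingers move at their own pace and stop on an object; "newtons" is the grip in N (left out, the last holds). Time passes only in rows, so rows that do not move let the fingers close. It gives the time, the measured TCP pose, the force and the opening at its end, in the units of the state.
- r.get_state(): the state, without advancing time (a new reading comes with each control period).
- r.snapshot(name): name is "scene" or "top" or "wrist"; returns a dict with "frame" (480x640x3 uint8, blue, green, red), "mtx" (3x3 intrinsics, pixels), "origin" and "orientation" of the camera in the world; the wrist camera has in their place "tool_from_camera" (4x4, takes a point from camera to tool coordinates, whose origin is the TCP and whose axes are the flange's). Camera axes: x right, y up, looking along -z (the intrinsics and any distortion apply to the point x, -y, -z); pixel columns grow to the right and rows downward; lengths in m; the calibration is good to about 2 mm. A picture is of the moment at which its call begins: read the wrist's pose just before it. There is no depth.
- r.finish_job(): hands the job in, once; it reports no verdict.
The state is a dict: "clock": time; "q": joint angles; "qd": joint speeds; "joint_torque": joint torques, N m; "tool_pos": TCP position; "eef_rot": TCP orientation; "contact_force": force on the tool from outside, world axes, zero at the start; "moment": the same for the moment, N m; "opening": opening from 0.0 (shut) to 1.0 (fully open).
Only numpy, scipy, OpenCV 4.12 (cv2) and the standard library are available. Lean on these libraries where they do the work, as an engineer would, in place of code of your own. Each camera call takes 0.05 s, during which the arm holds its last target.

## Working session

There is one attempt and no reset: what is moved stays moved. The work goes in short steps, Python scripts to look and compute and a tool call to move; the robot and the scene stay as the last step left them, time stands still between calls to the robot, and variables do not carry over. Pictures are saved under pics/ and viewed, and the job is handed in when it is done.

Besides the shell and the picture viewer there is one more tool, called after "Call:" as name(argument=value, ...) on one line, values as JSON. move_arm: Moves the arm, as the interface text tells. Shifts and turns lie within -1 to 1; 1 stands for 2.5 cm of shift or 2 pi rad of turn. Its arguments: {"type":"object","properties":{"turn":{"type":"array","items":{"type":"array","items":{"type":"number","minimum":-1,"maximum":1}}},"dp":{"type":"array","items":{"type":"array","items":{"type":"number","minimum":-1,"maximum":1}}},"jaw":{"type":"array","items":{"type":"number"}},"newtons":{"type":"number"}},"required":["turn","dp","jaw"]}

```bash
mkdir -p pics; ls; cat > h.py <<'E'
from plant import r
import numpy as np, cv2
from scipy.spatial.transform import Rotation as R
def snap(n,out):
    s=r.get_state(); d=r.snapshot(n); cv2.imwrite('pics/'+out,d['frame'])
    if n=='wrist':
        T=np.eye(4);T[:3,:3]=R.from_quat(s['eef_rot']).as_matrix();T[:3,3]=s['tool_pos']
        M=T@np.array(d['tool_from_camera'])
    else:
        M=np.eye(4); o=np.array(d['orientation']); M[:3,:3]=R.from_quat(o).as_matrix() if o.size==4 else o; M[:3,3]=d['origin']
    np.savez('pics/'+out+'.npz',K=d['mtx'],M=M); return d
def load(out):
    z=np.load('pics/'+out+'.npz'); return z['K'],z['M']
def ray(out,u,v):
    K,M=load(out); p=np.linalg.solve(K,[u,v,1]); d=M[:3,:3]@[p[0],-p[1],-p[2]]; return M[:3,3],d/np.linalg.norm(d)
def atz(out,u,v,z):
    o,d=ray(out,u,v); return o+d*(z-o[2])/d[2]
def proj(out,P):
    K,M=load(out); c=M[:3,:3].T@(np.array(P)-M[:3,3]); p=K@[c[0],-c[1],-c[2]]; return p[:2]/p[2]
def tri(*obs):
    A=np.zeros((3,3));b=np.zeros(3)
    for o in obs:
        c,d=ray(*o);Q=np.eye(3)-np.outer(d,d);A+=Q;b+=Q@c
    return np.linalg.solve(A,b)
def crop(out,x0,y0,x1,y1,new,k=3):
    f=cv2.imread('pics/'+out)[y0:y1,x0:x1]; cv2.imwrite('pics/'+new,cv2.resize(f,None,fx=k,fy=k,interpolation=cv2.INTER_CUBIC))
E
python3 - <<'E'
from h import *
for n in ['scene','top','wrist']:
    d=snap(n,n+'0.png'); print(n,{k:np.array(v).round(3).tolist() for k,v in d.items() if k!='frame'})
print(r.get_state(), r.hold_point_z)
E
```

```text
pics
scene {'mtx': [[450.218, 0.0, 318.241], [0.0, 450.218, 241.679], [0.0, 0.0, 1.0]], 'origin': [1.053, -0.67, 0.744], 'orientation': [0.416, 0.151, 0.314, 0.84]}
top {'mtx': [[470.058, 0.0, 318.215], [0.0, 470.058, 239.92], [0.0, 0.0, 1.0]], 'origin': [0.401, -0.016, 1.365], 'orientation': [0.026, -0.011, -0.702, 0.711]}
wrist {'mtx': [[368.575, 0.0, 322.295], [0.0, 368.575, 248.654], [0.0, 0.0, 1.0]], 'tool_from_camera': [[-0.001, 0.949, 0.315, 0.083], [1.0, 0.001, -0.001, -0.001], [-0.001, 0.315, -0.949, -0.146], [0.0, 0.0, 0.0, 1.0]]}
{'clock': 0.15, 'q': array([ 1.15082075,  0.68978462, -0.19453894,  1.56604055,  0.15730376,
        0.90250954, -0.21516955]), 'qd': array([-6.92272233e-04, -1.61512743e-03,  3.63490310e-04, -3.03844177e-03,
       -1.94278161e-04, -4.38146060e-04,  5.37018313e-05]), 'joint_torque': array([-1.60708511e-03, -5.27867746e+01, -1.26868352e+00, -1.53587312e+01,
       -5.25831501e-02,  3.93859300e-03,  6.06845288e-05]), 'tool_pos': array([ 0.2737513 , -0.56135499,  0.23811596]), 'eef_rot': array([ 9.74371071e-01,  2.24945682e-01, -1.97898689e-04, -6.46286737e-04]), 'contact_force': array([-0.24292938, -0.84621004, -0.53721322]), 'moment': array([-0.02369709,  0.05078176,  0.00134577]), 'opening': 1.00278192584269} 0.0187
```

View pics/scene0.png

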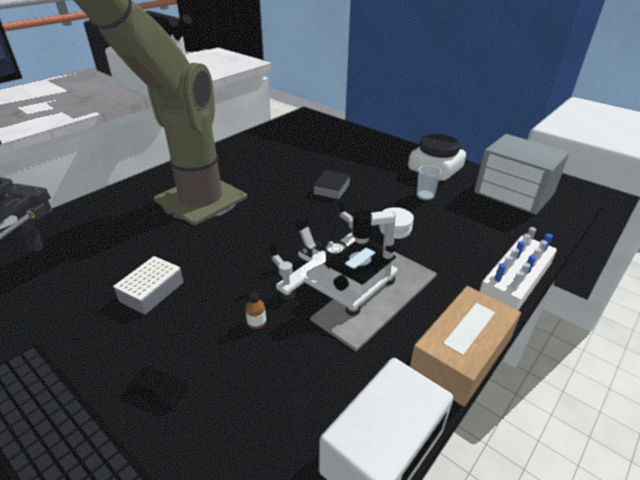

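View pics/top0.png

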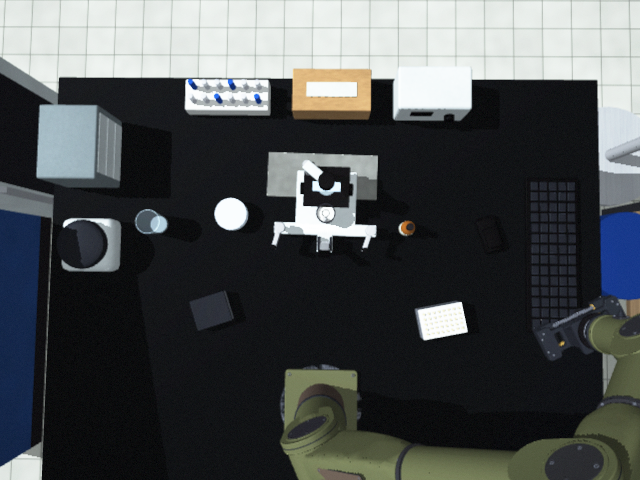

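```bash
python3 - <<'E'
from h import *
crop('top0.png',255,145,425,265,'t0c.png',4.7)
crop('scene0.png',240,180,440,350,'s0c.png',4)
E
```

```text
(no output)
```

View pics/t0c.png

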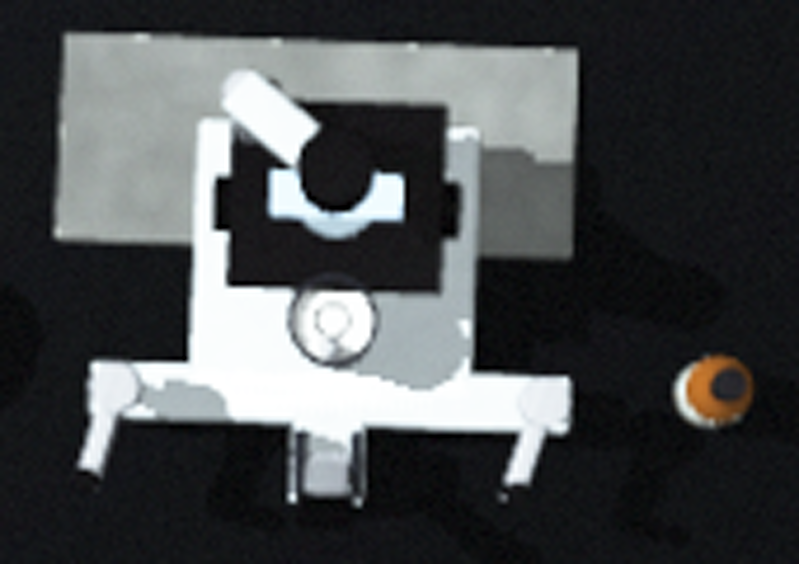

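View pics/s0c.png

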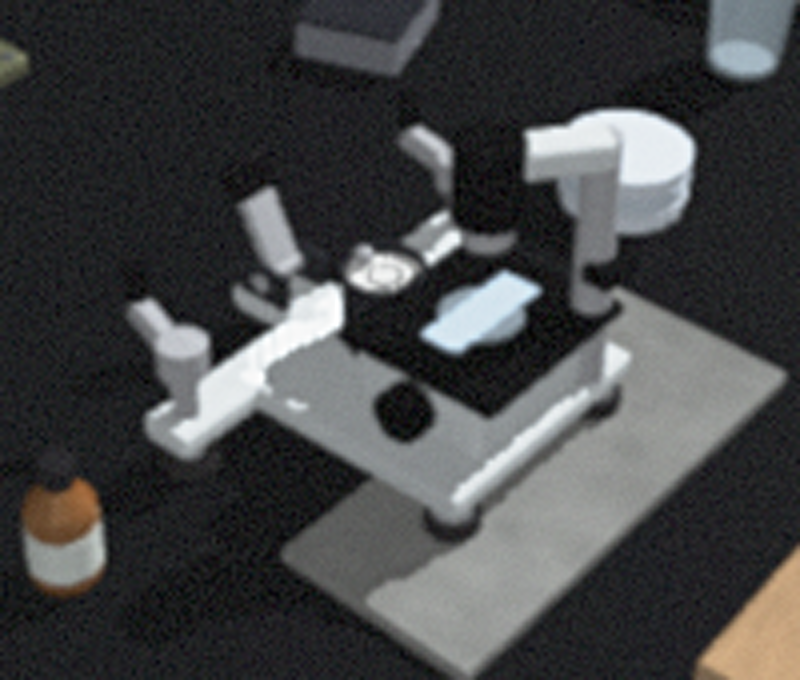

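```bash
python3 - <<'E'
from h import *
def t(u,v,z): return atz('top0.png',255+u/4.7,145+v/4.7,z).round(4)
def s(u,v,z): return atz('scene0.png',240+u/4,180+v/4,z).round(4)
print('hubL',t(113,385,.09),'hubR',t(545,400,.09),s(183,340,.09))
print('armL end',t(92,472,.086),'armR end',t(512,487,.086),s(140,305,.086))
print('level',t(333,320,.095),s(383,272,.095))
print('slab corners z.008',[t(*p,.008) for p in [(64,33),(578,47),(573,258),(54,240)]])
print('lever',t(327,480,.11),s(258,190,.11))
print('bottle cap',t(728,383,.085),'dish',atz('top0.png',231,213,.044))
M=R.from_quat(r.get_state()['eef_rot']).as_matrix();print(M.round(3))
E
```

```text
hubL [0.5015 0.1172 0.09  ] hubR [ 0.4957 -0.1328  0.09  ] [ 0.5    -0.1327  0.09  ]
armL end [0.451 0.129 0.086] armR end [ 0.4453 -0.1145  0.086 ] [ 0.4563 -0.1234  0.086 ]
level [ 0.5402 -0.0099  0.095 ] [ 0.5492 -0.0161  0.095 ]
slab corners z.008 [array([0.7274, 0.1601, 0.008 ]), array([ 0.7212, -0.1592,  0.008 ]), array([ 0.5897, -0.1569,  0.008 ]), array([0.5977, 0.1639, 0.008 ])]
lever [ 0.4472 -0.0077  0.11  ] [ 0.4537 -0.0189  0.11  ]
bottle cap [ 0.5071 -0.2389  0.085 ] dish [0.54313689 0.25904848 0.044     ]
[[ 0.899  0.438 -0.001]
 [ 0.438 -0.899  0.001]
 [-0.    -0.001 -1.   ]]
```

Call:
move_arm(turn=[[0,0,0],[0,0,0],[0,0,0],[0,0,0],[0,0,0],[0,0,0],[0,0,0],[0,0,0],[0,0,0],[0,0,0]], dp=[[1,-0.95,0],[1,-0.95,0],[1,-0.95,0],[1,-0.95,0],[1,-0.95,0],[1,-0.95,0],[1,-0.95,0],[1,-0.95,0],[1,-0.95,0],[1,-0.95,0]], jaw=[0,0,0,0,0,0,0,0,0,0], newtons=10)

```text
clock: 0.98
tool_pos: [0.3948, -0.2371, 0.2387]
eef_rot: [0.974, 0.225, -0.0, -0.0]
contact_force: [0.5, 0.2, 0.9]
opening: 0.499
```

Call:
move_arm(turn=[[0,0,0],[0,0,0],[0,0,0],[0,0,0.018],[0,0,0.018],[0,0,0.018],[0,0,0.018],[0,0,0]], dp=[[1,-0.95,0],[1,-0.95,0],[1,-0.95,-0.3],[0,0,0],[0,0,0],[0,0,0],[0,0,0],[0,0,0]], jaw=[0,0,0,0,0,0,0,0])

```text
clock: 1.65
tool_pos: [0.4307, -0.1416, 0.2461]
eef_rot: [1.0, -0.001, -0.0, 0.0]
contact_force: [-0.6, -0.1, -0.3]
opening: 0.499
```

```bash
python3 - <<'E'
from h import *
d=snap('wrist','w1.png'); s=r.get_state()
for k in ['clock','q','tool_pos','contact_force','opening']: print(k,np.round(s[k],4))
print(R.from_quat(s['eef_rot']).as_matrix().round(3))
E
```

```text
clock 1.7
q [ 0.2292  0.4588 -0.0201  2.0578  0.016   0.6254 -1.3686]
tool_pos [ 0.4307 -0.1416  0.2461]
contact_force [0.1285 0.1382 0.111 ]
opening 0.5008
[[ 1.     0.004 -0.   ]
 [ 0.004 -1.    -0.   ]
 [-0.     0.    -1.   ]]
```

View pics/w1.png

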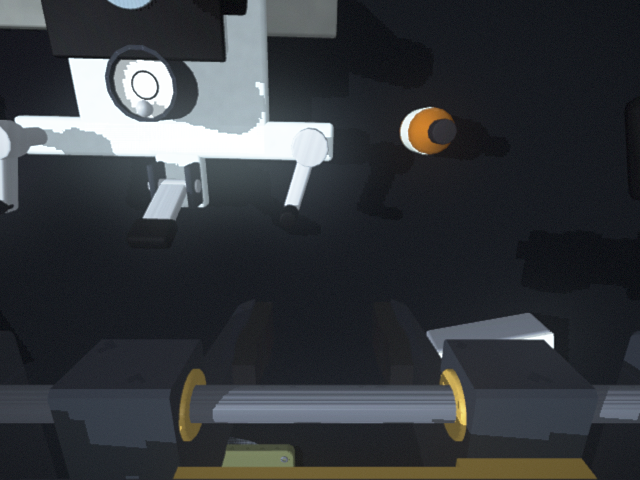

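```bash
python3 - <<'E'
from h import *
crop('w1.png',100,50,350,250,'w1c.png',3.2)
E
```

```text
(no output)
```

View pics/w1c.png

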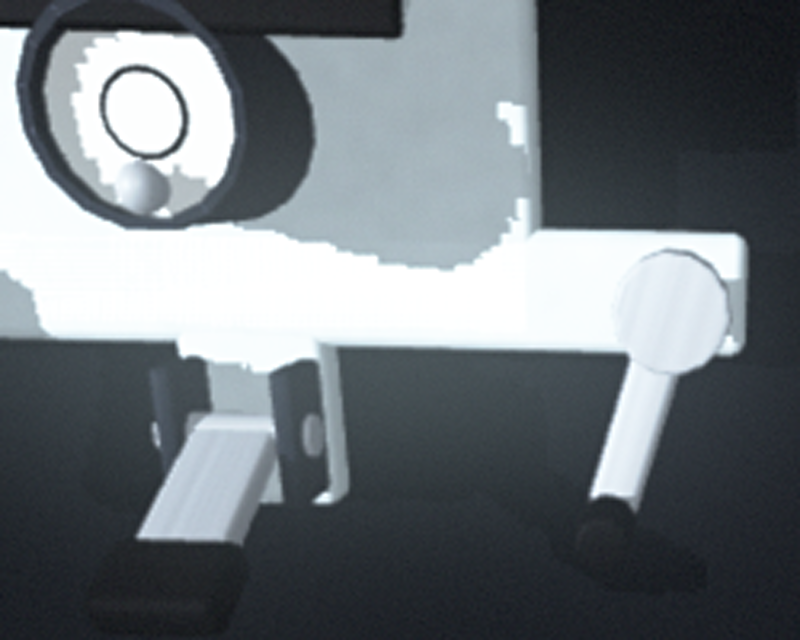

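```bash
python3 - <<'E'
from h import *
w=lambda u,v:('w1.png',100+u/3.2,50+v/3.2)
for z in (.086,.09,.1): print(z,'hub',atz(*w(671,311),z).round(4), atz('top0.png',255+545/4.7,145+400/4.7,z).round(4),atz('scene0.png',285.75,266,z).round(4))
print('hub tri',tri(w(671,311),('top0.png',255+545/4.7,145+400/4.7),('scene0.png',285.75,266)).round(4))
print('peg top',atz(*w(603,545),.11).round(4),'armend/peg base',atz(*w(614,505),.086).round(4))
print('ring',atz(*w(143,110),.088).round(4),'ball',atz(*w(143,188),.092).round(4))
print('paddle far',atz(*w(165,600),.105).round(4))
print('peg edges', [atz(*w(a,545),.11).round(4) for a in (578,632)])
E
```

```text
0.086 hub [ 0.4973 -0.1308  0.086 ] [ 0.496  -0.1332  0.086 ] [ 0.499  -0.1319  0.086 ]
0.09 hub [ 0.4975 -0.131   0.09  ] [ 0.4957 -0.1328  0.09  ] [ 0.5024 -0.1352  0.09  ]
0.1 hub [ 0.498  -0.1313  0.1   ] [ 0.4949 -0.1319  0.1   ] [ 0.5108 -0.1434  0.1   ]
hub tri [ 0.4971 -0.1317  0.0848]
peg top [ 0.4432 -0.1143  0.11  ] armend/peg base [ 0.448  -0.1152  0.086 ]
ring [ 0.5434 -0.0068  0.088 ] ball [ 0.526  -0.0059  0.092 ]
paddle far [ 0.4278 -0.0024  0.105 ]
peg edges [array([ 0.4432, -0.1081,  0.11  ]), array([ 0.4431, -0.1214,  0.11  ])]
```

Call:
move_arm(turn=[[0,0,-0.0195],[0,0,-0.0195],[0,0,-0.0195],[0,0,-0.0195],[0,0,-0.0195],[0,0,-0.0195],[0,0,-0.0195],[0,0,-0.0195],[0,0,-0.0195],[0,0,-0.0195]], dp=[[0,0,0],[0,0,0],[0,0,0],[0,0,0],[0,0,0],[0,0,0],[0,0,0],[0,0,0],[0,0,0],[0,0,0]], jaw=[0.2,0.2,0.2,0.2,0.2,0.2,0.2,0.2,0.2,0.2])

```text
clock: 2.53
tool_pos: [0.4307, -0.142, 0.2462]
eef_rot: [0.815, 0.579, 0.0, 0.0]
contact_force: [-0.1, 0.2, 1.0]
opening: 0.401
```

Call:
move_arm(turn=[[0,0,-0.0195],[0,0,-0.0195],[0,0,-0.0195],[0,0,-0.0195],[0,0,-0.0195],[0,0,-0.0195],[0,0,-0.0195],[0,0,-0.0195],[0,0,-0.0195],[0,0,-0.0195]], dp=[[0,0,0],[0,0,0],[0,0,0],[0,0,0],[0,0,0],[0,0,0],[0,0,0],[0,0,0],[0,0,0],[0,0,0]], jaw=[0.2,0.2,0.2,0.2,0.2,0.2,0.2,0.2,0.2,0.2])

```text
clock: 3.37
tool_pos: [0.4307, -0.1421, 0.2463]
eef_rot: [0.334, 0.943, -0.0, 0.0]
contact_force: [-0.2, -0.4, -0.6]
opening: 0.398
```

Call:
move_arm(turn=[[0,0,-0.0195],[0,0,-0.0195],[0,0,-0.0195],[0,0,-0.0195],[0,0,-0.0195],[0,0,-0.0195],[0,0,-0.0195],[0,0,-0.0195],[0,0,-0.0195],[0,0,0]], dp=[[0,0,0],[0,0,0],[0,0,0],[0,0,0],[0,0,0],[0,0,0],[0,0,0],[0,0,0],[0,0,0],[0,0,0]], jaw=[0.2,0.2,0.2,0.2,0.2,0.2,0.2,0.2,0.2,0.2])

```text
clock: 4.2
tool_pos: [0.4307, -0.1422, 0.2461]
eef_rot: [-0.208, 0.978, 0.0, 0.0]
contact_force: [-0.2, -0.2, -0.1]
opening: 0.403
```

```bash
cat >> h.py <<'E'
def st():
    s=r.get_state()
    for k in ['clock','q','tool_pos','contact_force','opening']: print(k,np.round(s[k],4))
    M=R.from_quat(s['eef_rot']).as_matrix();print(M.round(3).tolist()); return s,M
def rows(P0,path,M,unit=.025):
    "dp rows for world waypoints"
    p=np.array(P0)
    for q in path:
        d=M.T@(np.array(q)-p); print((d/unit).round(2).tolist()); p=p+M@((d/unit).round(2)*unit)
    return p
E
python3 - <<'E'
from h import *
d=snap('wrist','w2.png'); s,M=st()
print((M.T@(np.array([.4435,-.1143,.14])-s['tool_pos'])/.025).round(2))
E
```

```text
clock 4.25
q [ 0.877   0.6456 -1.0723  2.028   0.73    0.9132  1.387 ]
tool_pos [ 0.4307 -0.1421  0.2461]
contact_force [-0.7551  0.0454  0.5622]
opening 0.3984
[[-0.916, -0.401, 0.0], [-0.401, 0.916, 0.001], [-0.001, 0.001, -1.0]]
[-0.91  0.81  4.24]
```

View pics/w2.png

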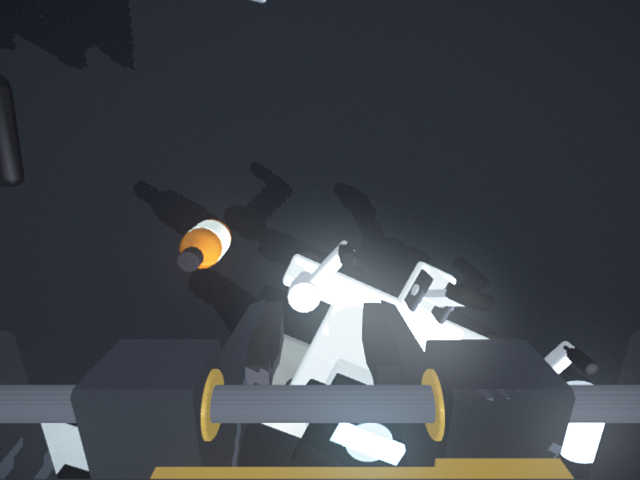

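Call:
move_arm(turn=[[0,0,0],[0,0,0],[0,0,0],[0,0,0],[0,0,0],[0,0,0]], dp=[[-0.3,0.3,0.8],[-0.3,0.3,0.9],[-0.3,0.2,0.9],[0,0,0.9],[0,0,0.7],[0,0,0]], jaw=[0.2,0.2,0.2,0.2,0.2,0.2])

```text
clock: 4.75
tool_pos: [0.4417, -0.1146, 0.1389]
eef_rot: [-0.204, 0.979, 0.001, -0.002]
contact_force: [-0.6, 0.6, 0.8]
opening: 0.399
```

```bash
python3 - <<'E'
from h import *
d=snap('wrist','w3.png'); snap('scene','s3.png');s,M=st()
crop('s3.png',240,180,400,300,'s3c.png',5)
print((M.T@(np.array([.4437,-.1143,.091])-s['tool_pos'])/.025).round(2))
E
```

```text
clock 4.85
q [ 0.6807  0.7923 -0.8832  2.1283  0.9947  0.7155  1.0957]
tool_pos [ 0.4433 -0.1143  0.1414]
contact_force [0.2561 0.0918 1.351 ]
opening 0.4018
[[-0.916, -0.401, -0.001], [-0.401, 0.916, 0.0], [0.0, 0.0, -1.0]]
[-0.02 -0.01  2.02]
```

View pics/w3.png

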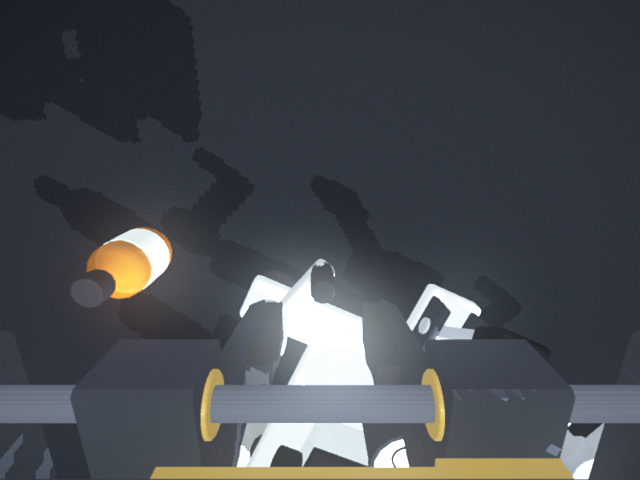

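View pics/s3c.png

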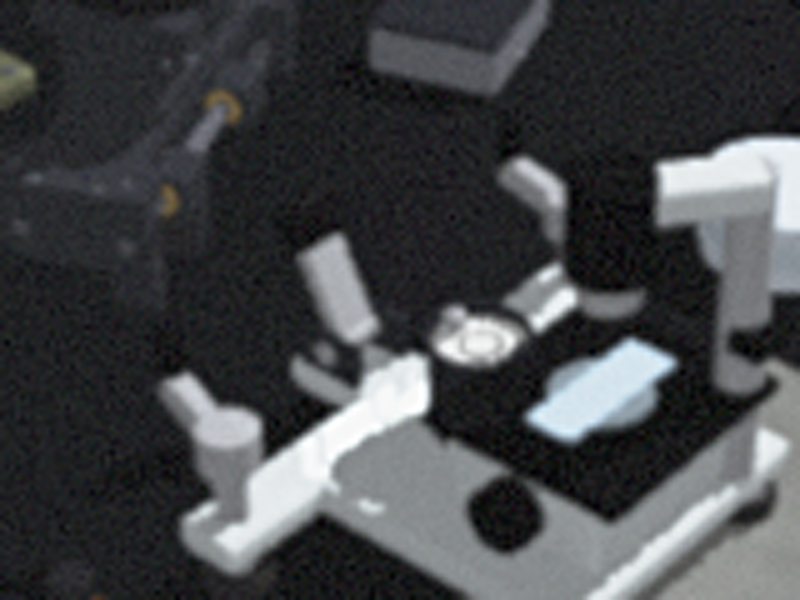

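Call:
move_arm(turn=[[0,0,0],[0,0,0],[0,0,0],[0,0,0],[0,0,0],[0,0,0],[0,0,0]], dp=[[0,0,0.6],[0,0,0.7],[0,0,0.7],[0,0,0],[0,0,0],[0,0,0],[0,0,0]], jaw=[0.2,0.2,0.2,0.3,0.9,0.9,0.9], newtons=6)

```text
clock: 5.43
tool_pos: [0.4442, -0.1143, 0.0926]
eef_rot: [-0.205, 0.979, -0.0, 0.001]
contact_force: [-1.0, 1.8, 1.5]
opening: 0.158
```

```bash
python3 - <<'E'
from h import *
d=snap('wrist','w4.png'); s,M=st()
print(proj('w3.png',[.4432,-.1143,.11]))
c=np.array([.497,-.1315]); 
a0=.31; n=12
path=[]
# ring of waypoints angle a (world, from -x toward +y)
for a in np.arange(a0+.3,3.32,.3): path.append([c[0]-.0565*np.cos(a),c[1]+.0565*np.sin(a),.091])
rows(s['tool_pos'],path,M)
E
```

```text
clock 5.4833
q [ 0.623   0.8684 -0.7902  2.1605  1.1596  0.6326  0.9547]
tool_pos [ 0.444  -0.1141  0.0924]
contact_force [-0.7523  0.5413  2.0749]
opening 0.153
[[-0.916, -0.401, 0.002], [-0.401, 0.916, 0.0], [-0.002, -0.001, -1.0]]
[320.36686933 294.44334614]
[-0.49, 0.44, 0.06]
[-0.62, 0.26, -0.0]
[-0.67, 0.07, 0.0]
[-0.66, -0.14, 0.0]
[-0.59, -0.32, 0.0]
[-0.47, -0.49, 0.0]
[-0.31, -0.6, 0.01]
[-0.11, -0.67, -0.0]
[0.09, -0.67, -0.0]
[0.28, -0.61, -0.0]
```

View pics/w4.png

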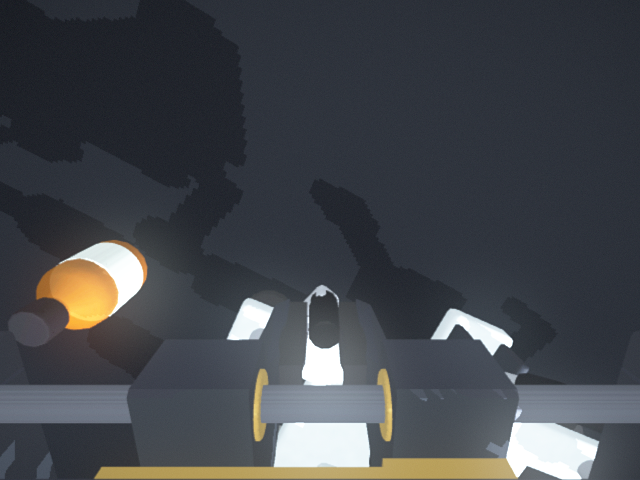

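Call:
move_arm(turn=[[0,0,0],[0,0,0],[0,0,0],[0,0,0],[0,0,0],[0,0,0],[0,0,0],[0,0,0],[0,0,0]], dp=[[-0.25,0.22,0.06],[-0.24,0.22,0],[-0.31,0.14,0],[-0.31,0.12,0],[-0.34,0.06,0],[-0.33,0.01,0],[-0.33,-0.04,0],[-0.33,-0.1,0],[0,0,0]], jaw=[0.9,0.9,0.9,0.9,0.9,0.9,0.9,0.9,0.9])

```text
clock: 6.23
tool_pos: [0.4953, -0.0725, 0.0903]
eef_rot: [-0.206, 0.979, 0.002, 0.002]
contact_force: [-2.2, 3.0, 5.2]
opening: 0.159
```

```bash
python3 - <<'E'
from h import *
d=snap('wrist','w5.png'); snap('scene','s5.png');s,M=st()
crop('s5.png',240,180,400,300,'s5c.png',5)
c=np.array([.497,-.1315]); v=s['tool_pos'][:2]-c; print('r',np.hypot(*v),'a',np.arctan2(v[1],-v[0]))
E
```

```text
clock 6.3333
q [ 0.532   0.9069 -0.8156  2.041   1.0829  0.7014  0.9766]
tool_pos [ 0.4946 -0.0726  0.0904]
contact_force [-0.9303  3.4855  5.6931]
opening 0.1555
[[-0.915, -0.403, 0.003], [-0.403, 0.915, 0.004], [-0.005, 0.003, -1.0]]
r 0.058915981820773296 a 1.5302041950236935
```

View pics/w5.png

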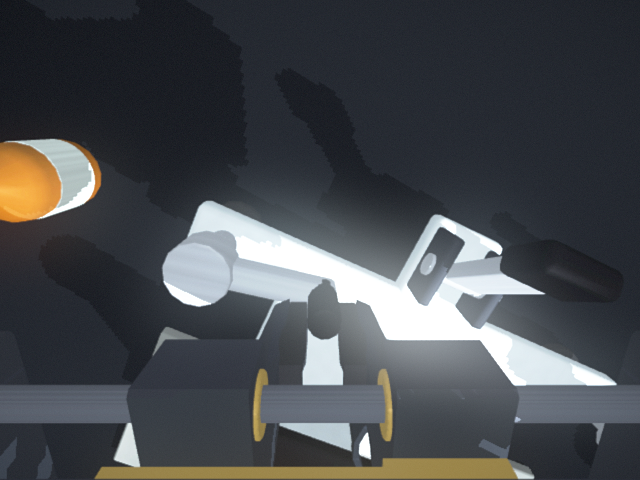

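View pics/s5c.png

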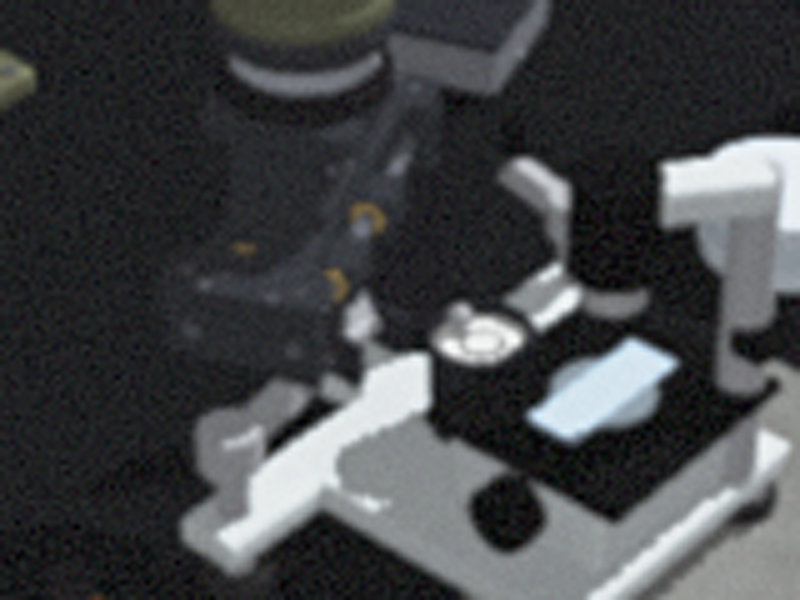

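```bash
python3 - <<'E'
from h import *
s,M=st()
c=atz('w5.png',197,271,.087); print('hub',c); c=np.array([.497,-.1312])
z=.0925
path=[[c[0]-.0565*np.cos(a),c[1]+.0565*np.sin(a),z] for a in np.arange(1.75,3.36,.2)]
rows(s['tool_pos'],path,M)
E
```

```text
clock 6.3333
q [ 0.532   0.9069 -0.8156  2.041   1.0829  0.7014  0.9766]
tool_pos [ 0.4946 -0.0726  0.0904]
contact_force [-0.9303  3.4855  5.6931]
opening 0.1555
[[-0.915, -0.403, 0.003], [-0.403, 0.915, 0.004], [-0.005, 0.003, -1.0]]
hub [ 0.49691135 -0.13047729  0.087     ]
[-0.41, -0.31, -0.08]
[-0.35, -0.29, -0.0]
[-0.28, -0.35, -0.0]
[-0.21, -0.4, -0.0]
[-0.12, -0.43, -0.0]
[-0.03, -0.45, -0.0]
[0.05, -0.45, -0.01]
[0.15, -0.43, 0.0]
[0.22, -0.39, -0.0]
```

Call:
move_arm(turn=[[0,0,0],[0,0,0],[0,0,0],[0,0,0],[0,0,0],[0,0,0],[0,0,0],[0,0,0],[0,0,0]], dp=[[-0.4,-0.3,-0.08],[-0.35,-0.29,0],[-0.28,-0.35,0],[-0.21,-0.4,0],[-0.12,-0.43,0],[-0.03,-0.45,0],[0.05,-0.45,0],[0.15,-0.43,0],[0,0,0]], jaw=[0.9,0.9,0.9,0.9,0.9,0.9,0.9,0.9,0.9])

```text
clock: 7.08
tool_pos: [0.5602, -0.1343, 0.0944]
eef_rot: [-0.204, 0.979, -0.0, 0.009]
contact_force: [10.6, -0.1, 4.2]
opening: 0.051
```

```bash
python3 - <<'E'
from h import *
d=snap('wrist','w6.png'); snap('scene','s6.png');s,M=st()
crop('s6.png',240,180,400,300,'s6c.png',5)
c=np.array([.497,-.1312]); v=s['tool_pos'][:2]-c; print('r',np.hypot(*v),'a',np.arctan2(v[1],-v[0]))
E
```

```text
clock 7.1833
q [ 0.6231  0.9653 -0.8507  1.8263  0.9931  0.8238  1.2375]
tool_pos [ 0.5599 -0.1334  0.0945]
contact_force [11.9395 -1.3459  4.4867]
opening 0.0522
[[-0.916, -0.401, 0.017], [-0.401, 0.916, 0.003], [-0.017, -0.004, -1.0]]
r 0.06293202872690251 a -3.1061110470633078
```

View pics/w6.png

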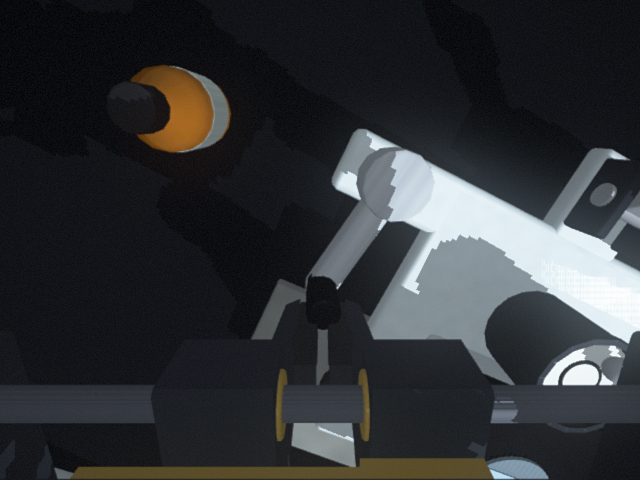

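View pics/s6c.png

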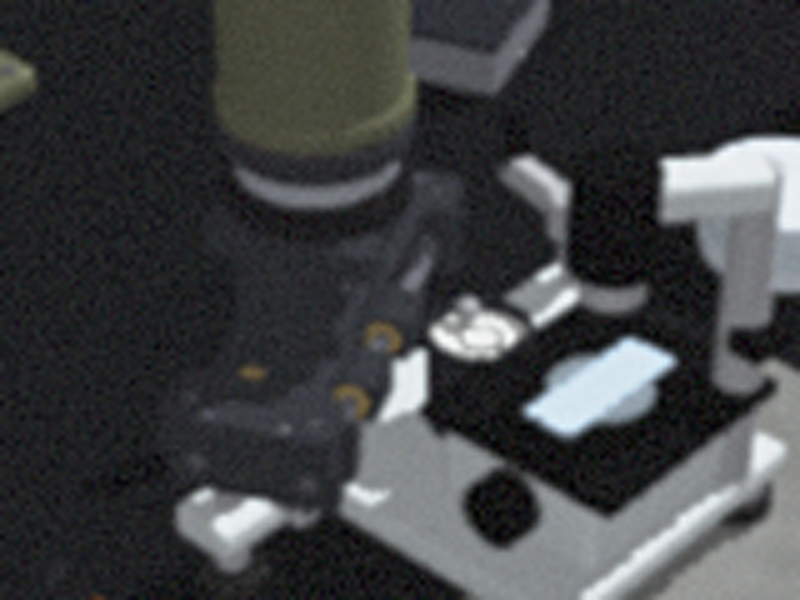

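```bash
python3 - <<'E'
from h import *
s,M=st()
print('hub',atz('w6.png',396,186,.087).round(4),'pegtop',atz('w6.png',322,287,.11).round(4),atz('w6.png',322,300,.11).round(4), proj('w6.png',s['tool_pos']-[0,0,0]))
crop('w6.png',280,130,640,400,'w6c.png',2.2)
E
```

```text
clock 7.1833
q [ 0.6231  0.9653 -0.8507  1.8263  0.9931  0.8238  1.2375]
tool_pos [ 0.5599 -0.1334  0.0945]
contact_force [11.9395 -1.3459  4.4867]
opening 0.0522
[[-0.916, -0.401, 0.017], [-0.401, 0.916, 0.003], [-0.017, -0.004, -1.0]]
hub [ 0.4946 -0.1291  0.087 ] pegtop [ 0.5387 -0.143   0.11  ] [ 0.5438 -0.1408  0.11  ] [322.92711514 319.59023673]
```

View pics/w6c.png

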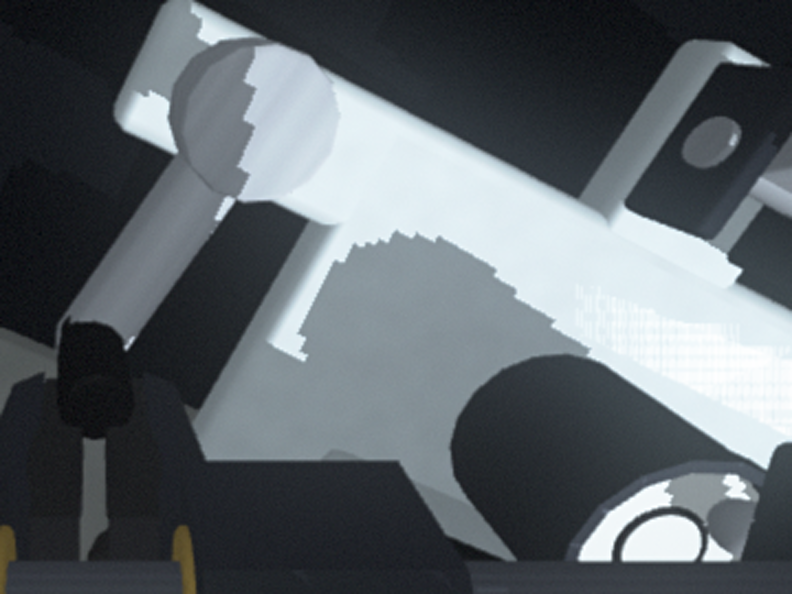

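Call:
move_arm(turn=[[0,0,0],[0,0,0],[0,0,0],[0,0,0],[0,0,0],[0,0,0],[0,0,0],[0,0,0],[0,0,0],[0,0,0]], dp=[[0,0,0],[0,0,0],[0,0,-0.8],[0,0,-1],[0.2,0.7,-1],[0.2,1,-1],[0.2,1,-0.5],[0,1,0],[0,1,0],[0,1,0]], jaw=[0.2,0.2,0.2,0.2,0.2,0.2,0.2,0.2,0.2,0.2])

```text
clock: 8.02
tool_pos: [0.4804, -0.0088, 0.1996]
eef_rot: [-0.205, 0.979, 0.0, 0.001]
contact_force: [-0.2, 0.4, -0.0]
opening: 0.403
```

```bash
python3 - <<'E'
from h import *
d=snap('wrist','w7.png'); s,M=st()
E
```

```text
clock 8.0667
q [ 0.4956  0.7253 -0.9738  2.0173  0.8155  0.8458  1.0419]
tool_pos [ 0.4785 -0.003   0.2003]
contact_force [-2.6138  3.3173  0.7442]
opening 0.4027
[[-0.913, -0.408, 0.001], [-0.408, 0.913, 0.005], [-0.003, 0.004, -1.0]]
```

View pics/w7.png

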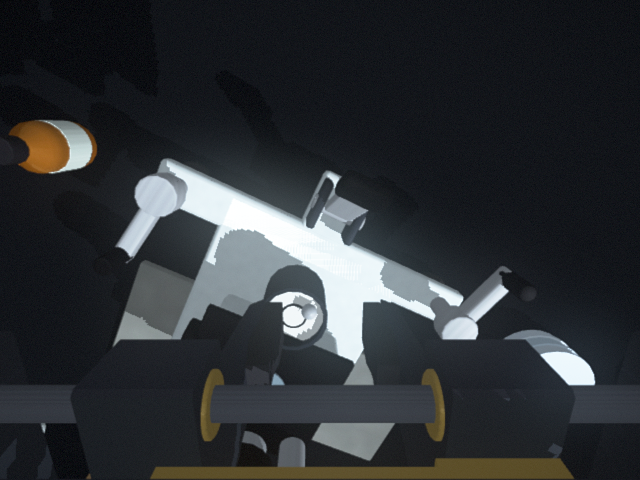

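```bash
python3 - <<'E'
from h import *
a=lambda u,v,z:atz('w7.png',u,v,z).round(4)
print('hubR',a(158,194,.087),'hubL',a(459,319,.087),'pegR',a(107,258,.11),'pegL',a(528,293,.11))
print('ring',a(293,315,.09),'ball',a(311,312,.094))
crop('w7.png',240,240,560,400,'w7c.png',2.5)
E
```

```text
hubR [ 0.4935 -0.1286  0.087 ] hubL [0.4947 0.1157 0.087 ] pegR [ 0.5419 -0.1407  0.11  ] pegL [0.4495 0.1355 0.11  ]
ring [ 0.5423 -0.0059  0.09  ] ball [0.5323 0.0051 0.094 ]
```

View pics/w7c.png

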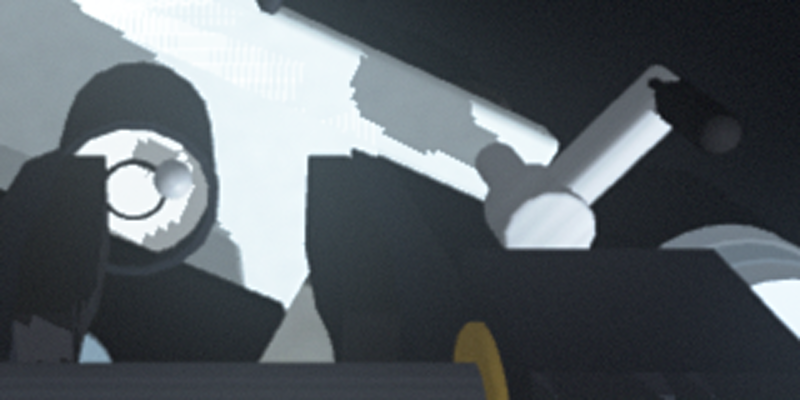

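Call:
move_arm(turn=[[0,0,0],[0,0,0],[0,0,0],[0,0,0],[0,0,0],[0,0,0],[0,0,0.0185],[0,0,0.0185],[0,0,0.0185],[0,0,0.0185]], dp=[[-0.2,1,0],[-0.2,1,0],[-0.2,1,0],[-0.2,1,0],[-0.2,1,0],[0,0.3,0],[0,0,0],[0,0,0.5],[0,0,0.5],[0,0,0.5]], jaw=[0.2,0.2,0.2,0.2,0.2,0.2,0.2,0.2,0.2,0.2])

```text
clock: 8.9
tool_pos: [0.4506, 0.1209, 0.1612]
eef_rot: [0.029, 1.0, 0.0, 0.0]
contact_force: [0.4, 0.6, -0.4]
opening: 0.401
```

Call:
move_arm(turn=[[0,0,0.0185],[0,0,0.0185],[0,0,0.0185],[0,0,0.0185],[0,0,0],[0,0,0]], dp=[[0,0,0.4],[0,0,0.4],[0,0,0],[0,0,0],[0,0,0],[0,0,0]], jaw=[0.2,0.2,0.2,0.2,0.2,0.2])

```text
clock: 9.4
tool_pos: [0.4504, 0.1211, 0.1417]
eef_rot: [0.254, 0.967, -0.0, 0.0]
contact_force: [0.1, 0.0, 0.5]
opening: 0.397
```

```bash
python3 - <<'E'
from h import *
d=snap('wrist','w8.png'); s,M=st()
print(proj('w8.png',[.4495,.1355,.11]),proj('w8.png',[.499,.117,.087]))
E
```

```text
clock 9.45
q [ 0.0064  0.7148 -0.5936  2.1123  0.7855  0.5454 -0.1155]
tool_pos [0.4503 0.1211 0.1417]
contact_force [ 0.5352 -0.0331  0.4656]
opening 0.4016
[[-0.871, 0.492, 0.0], [0.492, 0.871, -0.0], [-0.0, 0.0, -1.0]]
[343.97222303 276.7831385 ] [353.59091032 339.75710779]
```

View pics/w8.png

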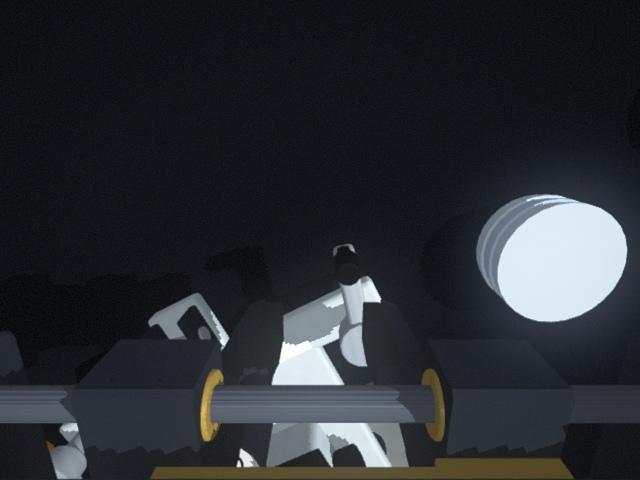

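```bash
python3 - <<'E'
from h import *
s,M=st()
crop('w8.png',260,220,440,390,'w8c.png',4)
E
```

```text
clock 9.45
q [ 0.0064  0.7148 -0.5936  2.1123  0.7855  0.5454 -0.1155]
tool_pos [0.4503 0.1211 0.1417]
contact_force [ 0.5352 -0.0331  0.4656]
opening 0.4016
[[-0.871, 0.492, 0.0], [0.492, 0.871, -0.0], [-0.0, 0.0, -1.0]]
```

View pics/w8c.png

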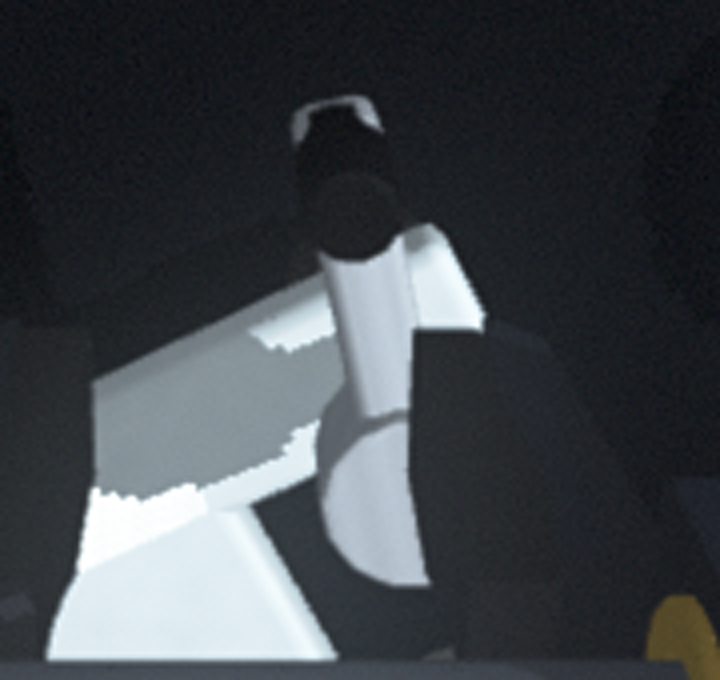

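```bash
python3 - <<'E'
from h import *
s,M=st()
p=atz('w8.png',349.3,273.8,.11);h=atz('w8.png',360.8,345,.087);print(p,h,np.hypot(*(p-h)[:2]))
rows(s['tool_pos'],[[p[0],p[1],.1417],[p[0],p[1],.094]],M)
E
```

```text
clock 9.45
q [ 0.0064  0.7148 -0.5936  2.1123  0.7855  0.5454 -0.1155]
tool_pos [0.4503 0.1211 0.1417]
contact_force [ 0.5352 -0.0331  0.4656]
opening 0.4016
[[-0.871, 0.492, 0.0], [0.492, 0.871, -0.0], [-0.0, 0.0, -1.0]]
[0.44938663 0.13870216 0.11      ] [0.5045644  0.11916668 0.087     ] 0.0585339251816013
[0.38, 0.59, -0.0]
[-0.0, 0.0, 1.91]
```

Call:
move_arm(turn=[[0,0,0],[0,0,0],[0,0,0],[0,0,0],[0,0,0],[0,0,0],[0,0,0],[0,0,0],[0,0,0]], dp=[[0.38,0.59,0],[0,0,0],[0,0,0.6],[0,0,0.7],[0,0,0.6],[0,0,0],[0,0,0],[0,0,0],[0,0,0]], jaw=[0.2,0.2,0.2,0.2,0.2,0.3,0.9,0.9,0.9], newtons=5)

```text
clock: 10.2
tool_pos: [0.4493, 0.1386, 0.0949]
eef_rot: [0.256, 0.967, 0.0, 0.0]
contact_force: [-1.7, -1.3, 1.4]
opening: 0.157
```

```bash
python3 - <<'E'
from h import *
d=snap('wrist','w9.png');s,M=st()
c=np.array([.5020,.1190]); v=s['tool_pos'][:2]-c; print('r',np.hypot(*v),'a',np.arctan2(v[1],-v[0]))
a0=np.arctan2(v[1],-v[0])
rows(s['tool_pos'],[[c[0]-.056*np.cos(a),c[1]+.056*np.sin(a),.0935] for a in np.arange(a0+.2,4.3,.2)],M)
E
```

```text
clock 10.25
q [-0.1033  0.7907 -0.4787  2.1334  0.9044  0.4304 -0.2568]
tool_pos [0.4492 0.1384 0.0949]
contact_force [-1.4006 -0.9746  0.0022]
opening 0.1568
[[-0.869, 0.494, 0.001], [0.494, 0.869, -0.0], [-0.001, 0.0, -1.0]]
r 0.05626964804810735 a 0.3527645819470674
[0.02, 0.45, 0.06]
[-0.06, 0.44, -0.0]
[-0.15, 0.42, -0.0]
[-0.23, 0.39, -0.0]
[-0.3, 0.33, -0.0]
[-0.36, 0.27, -0.0]
[-0.4, 0.18, -0.0]
[-0.44, 0.11, -0.0]
[-0.45, 0.01, -0.0]
[-0.44, -0.07, -0.0]
[-0.41, -0.16, -0.0]
[-0.38, -0.24, -0.0]
[-0.33, -0.31, -0.0]
[-0.25, -0.37, 0.0]
[-0.18, -0.41, 0.0]
[-0.09, -0.44, 0.0]
[-0.0, -0.44, 0.0]
[0.09, -0.44, 0.0]
[0.17, -0.41, 0.0]
```

View pics/w9.png

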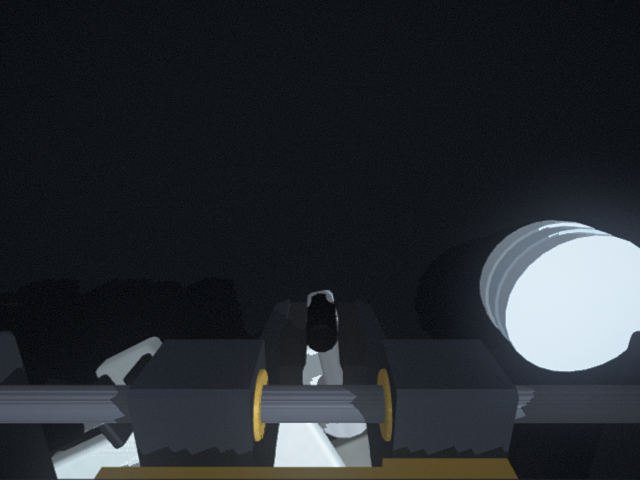

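Call:
move_arm(turn=[[0,0,0],[0,0,0],[0,0,0],[0,0,0],[0,0,0],[0,0,0],[0,0,0]], dp=[[0.02,0.45,0.03],[-0.06,0.44,0],[-0.15,0.42,0],[-0.23,0.39,0],[-0.3,0.33,0],[-0.36,0.27,0],[0,0,0]], jaw=[0.9,0.9,0.9,0.9,0.9,0.9,0.9], newtons=14)

```text
clock: 10.83
tool_pos: [0.502, 0.1758, 0.0941]
eef_rot: [0.256, 0.967, 0.0, 0.0]
contact_force: [-2.3, -0.5, 5.1]
opening: 0.152
```

```bash
python3 - <<'E'
from h import *
d=snap('wrist','w10.png');s,M=st()
c=np.array([.5020,.1190]); v=s['tool_pos'][:2]-c; print('r',np.hypot(*v),'a',np.arctan2(v[1],-v[0]))
E
```

```text
clock 10.8833
q [-0.0961  0.8475 -0.5545  1.953   0.81    0.5756 -0.1541]
tool_pos [0.5014 0.1758 0.0941]
contact_force [-0.7994 -0.068   3.7659]
opening 0.1512
[[-0.869, 0.495, 0.001], [0.495, 0.869, 0.001], [-0.0, 0.001, -1.0]]
r 0.056838782077479055 a 1.559983983898147
```

View pics/w10.png

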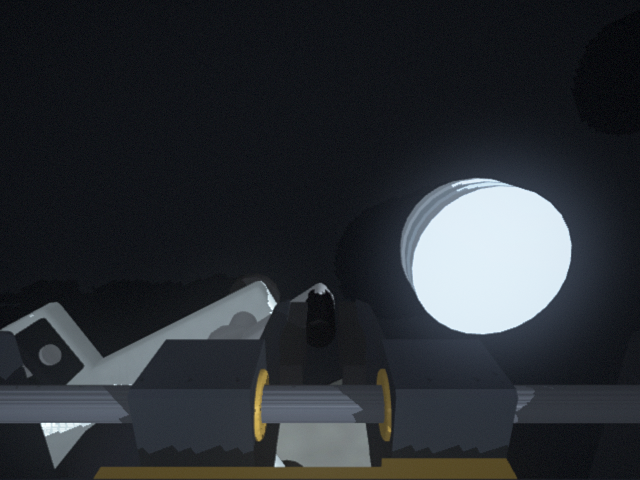

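Call:
move_arm(turn=[[0,0,0],[0,0,0],[0,0,0],[0,0,0],[0,0,0],[0,0,0],[0,0,0]], dp=[[-0.4,0.18,0],[-0.44,0.11,0],[-0.45,0.01,0],[-0.44,-0.07,0],[-0.41,-0.16,0],[-0.38,-0.24,0],[0,0,0]], jaw=[0.9,0.9,0.9,0.9,0.9,0.9,0.9])

```text
clock: 11.47
tool_pos: [0.5592, 0.1443, 0.0964]
eef_rot: [0.256, 0.967, 0.006, 0.004]
contact_force: [5.4, 6.2, 7.6]
opening: 0.148
```

```bash
python3 - <<'E'
from h import *
d=snap('wrist','w11.png');snap('top','t11.png');snap('scene','s11.png');s,M=st()
c=np.array([.5020,.1190]); v=s['tool_pos'][:2]-c; print('r',np.hypot(*v),'a',np.arctan2(v[1],-v[0]))
crop('s11.png',240,180,400,300,'s11c.png',5)
E
```

```text
clock 11.6167
q [ 0.0078  0.8869 -0.5971  1.825   0.7778  0.6637  0.0034]
tool_pos [0.5586 0.145  0.0964]
contact_force [6.1029 3.453  7.0518]
opening 0.1513
[[-0.87, 0.494, 0.011], [0.494, 0.87, 0.009], [-0.006, 0.014, -1.0]]
r 0.062274723041334905 a 2.7109493454217324
```

View pics/w11.png

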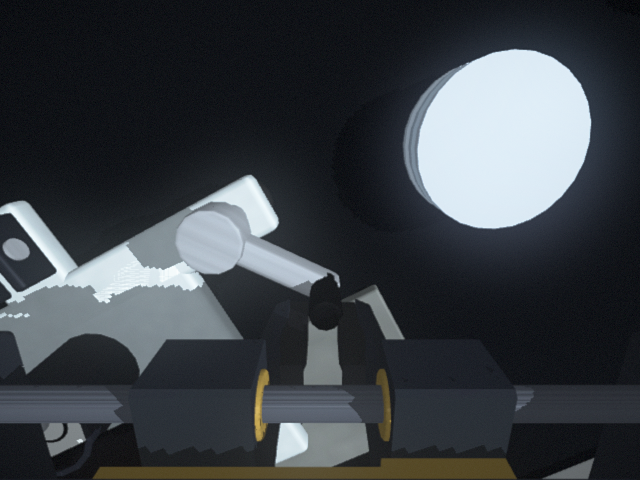

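View pics/s11c.png

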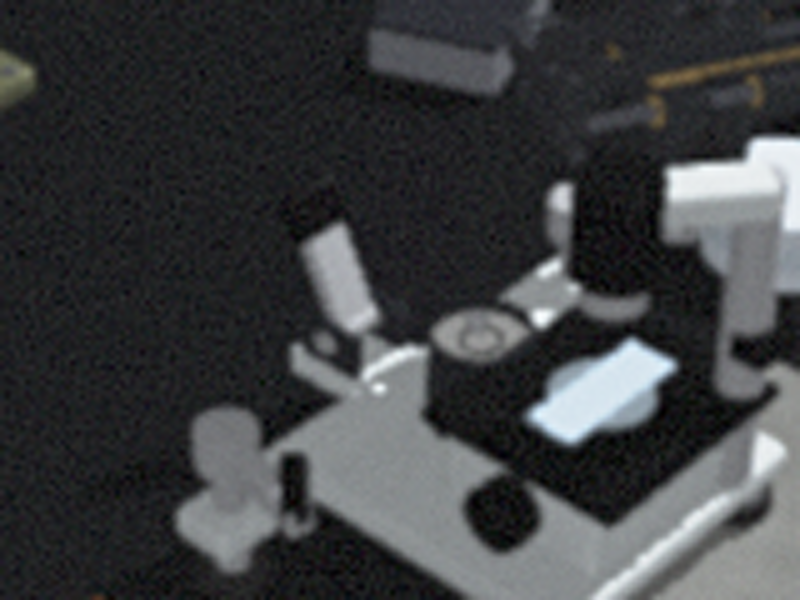

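```bash
python3 - <<'E'
from h import *
s,M=st()
h=atz('w11.png',211,240,.087);p=atz('w11.png',325,310,.11);print(h,p,np.hypot(*(p-h)[:2]))
c=h[:2]; t=s['tool_pos'][:2]; v=t-c; a0=np.arctan2(v[1],-v[0]); print(np.hypot(*v),a0, np.arctan2((p-h)[1],-(p-h)[0]))
rows(s['tool_pos'],[[c[0]-.057*np.cos(a),c[1]+.057*np.sin(a),.0935] for a in np.arange(a0+.15,4.3,.15)],M)
E
```

```text
clock 11.6167
q [ 0.0078  0.8869 -0.5971  1.825   0.7778  0.6637  0.0034]
tool_pos [0.5586 0.145  0.0964]
contact_force [6.1029 3.453  7.0518]
opening 0.1513
[[-0.87, 0.494, 0.011], [0.494, 0.87, 0.009], [-0.006, 0.014, -1.0]]
[0.50517323 0.12020526 0.087     ] [0.54903242 0.15207497 0.11      ] 0.05421537899501847
0.05888852250933538 2.707052815871541 2.513212341145547
[-0.22, -0.28, 0.11]
[-0.22, -0.26, 0.0]
[-0.19, -0.28, -0.0]
[-0.14, -0.31, -0.0]
[-0.1, -0.33, -0.01]
[-0.04, -0.34, -0.0]
[0.01, -0.34, -0.01]
[0.06, -0.34, -0.0]
[0.11, -0.32, -0.01]
[0.15, -0.31, -0.0]
```

```bash
python3 - <<'E'
from h import *
s,M=st()
M=R.from_euler('z',0).as_matrix()@np.array([[-.869,.495,0],[.495,.869,0],[0,0,-1]])
c=[.5035,.1195]
rows([.5525,.1485,.0945],[[c[0]-.0565*np.cos(a),c[1]+.0565*np.sin(a),.0945] for a in np.arange(2.76,4.3,.15)],M)
E
```

```text
clock 11.6167
q [ 0.0078  0.8869 -0.5971  1.825   0.7778  0.6637  0.0034]
tool_pos [0.5586 0.145  0.0964]
contact_force [6.1029 3.453  7.0518]
opening 0.1513
[[-0.87, 0.494, 0.011], [0.494, 0.87, 0.009], [-0.006, 0.014, -1.0]]
[-0.28, -0.21, 0.0]
[-0.25, -0.23, 0.0]
[-0.21, -0.26, 0.0]
[-0.17, -0.3, 0.0]
[-0.12, -0.31, 0.0]
[-0.08, -0.33, 0.0]
[-0.02, -0.34, 0.0]
[0.02, -0.34, 0.0]
[0.08, -0.33, 0.0]
[0.12, -0.31, 0.0]
[0.17, -0.3, 0.0]
```

Call:
move_arm(turn=[[0,0,0],[0,0,0],[0,0,0],[0,0,0],[0,0,0],[0,0,0]], dp=[[0,0,0],[0,0,0],[0.28,0,0],[0,0,0],[0,0,0],[0,0,0]], jaw=[0.5,0.5,0.5,0.5,0.9,0.9])

```text
clock: 12.12
tool_pos: [0.5496, 0.1474, 0.0945]
eef_rot: [0.255, 0.967, 0.004, 0.002]
contact_force: [6.0, 5.5, 1.2]
opening: 0.155
```

```bash
python3 - <<'E'
from h import *
d=snap('wrist','w12.png');s,M=st()
E
```

```text
clock 12.1667
q [-0.0028  0.884  -0.5918  1.8436  0.7808  0.6541 -0.0131]
tool_pos [0.5497 0.1474 0.0945]
contact_force [6.0959 5.688  2.3692]
opening 0.1531
[[-0.87, 0.493, 0.005], [0.493, 0.87, 0.006], [-0.002, 0.008, -1.0]]
```

View pics/w12.png

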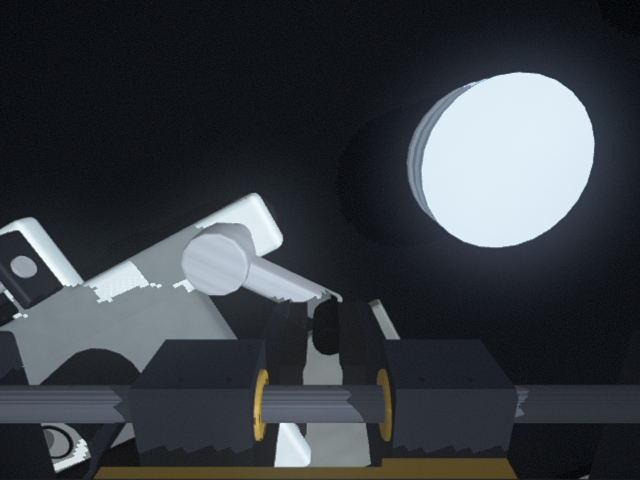

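Call:
move_arm(turn=[[0,0,0],[0,0,0],[0,0,0],[0,0,0],[0,0,0]], dp=[[-0.28,-0.18,0],[-0.25,-0.22,0],[-0.21,-0.26,0],[-0.17,-0.3,0],[0,0,0]], jaw=[0.9,0.9,0.9,0.9,0.9], newtons=20)

```text
clock: 12.58
tool_pos: [0.56, 0.1129, 0.0947]
eef_rot: [0.257, 0.966, 0.003, 0.004]
contact_force: [8.8, 4.1, 3.4]
opening: 0.153
```

```bash
python3 - <<'E'
from h import *
d=snap('wrist','w13.png');s,M=st()
E
```

```text
clock 12.6333
q [ 0.0602  0.8853 -0.5953  1.8396  0.7864  0.6579  0.0416]
tool_pos [0.5599 0.1133 0.0948]
contact_force [9.349  2.7525 3.2898]
opening 0.1506
[[-0.869, 0.496, 0.009], [0.496, 0.869, 0.005], [-0.005, 0.008, -1.0]]
```

View pics/w13.png

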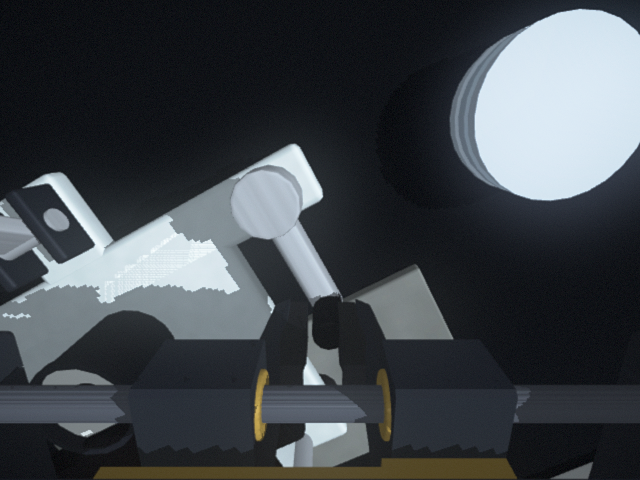

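```bash
python3 - <<'E'
from h import *
s,M=st()
h=atz('w13.png',266,202,.087);p=atz('w13.png',325,325,.11);print(h,p,np.hypot(*(p-h)[:2]))
c=h[:2]; t=s['tool_pos'][:2]; v=t-c; a0=np.arctan2(v[1],-v[0])%6.28; print(np.hypot(*v),a0, np.arctan2((p-h)[1],-(p-h)[0])%6.28)
rows(s['tool_pos'],[[c[0]-.055*np.cos(a),c[1]+.055*np.sin(a),.0945] for a in np.arange(a0+.15,4.3,.15)],M)
E
```

```text
clock 12.6333
q [ 0.0602  0.8853 -0.5953  1.8396  0.7864  0.6579  0.0416]
tool_pos [0.5599 0.1133 0.0948]
contact_force [9.349  2.7525 3.2898]
opening 0.1506
[[-0.869, 0.496, 0.009], [0.496, 0.869, 0.005], [-0.005, 0.008, -1.0]]
[0.50354906 0.11901972 0.087     ] [0.55494921 0.1178575  0.11      ] 0.05141329401260086
0.05663497901127354 3.238928574838339 3.1610146744036247
[-0.05, -0.33, 0.01]
[-0.06, -0.32, -0.0]
[-0.02, -0.33, -0.0]
[0.04, -0.33, -0.01]
[0.08, -0.32, -0.0]
[0.13, -0.3, -0.0]
[0.17, -0.28, -0.01]
```

Call:
move_arm(turn=[[0,0,0],[0,0,0],[0,0,0],[0,0,0],[0,0,0],[0,0,0]], dp=[[-0.05,-0.33,0],[-0.05,-0.33,0],[-0.02,-0.33,0],[0.04,-0.33,0],[0,0,0],[0,0,0]], jaw=[0.9,0.9,0.9,0.9,0.9,0.9])

```text
clock: 13.13
tool_pos: [0.5422, 0.0808, 0.0936]
eef_rot: [0.256, 0.967, -0.0, 0.001]
contact_force: [5.7, -1.3, 0.5]
opening: 0.148
```

```bash
python3 - <<'E'
from h import *
d=snap('wrist','w14.png');snap('scene','s14.png');s,M=st()
crop('s14.png',240,180,400,300,'s14c.png',5)
E
```

```text
clock 13.2333
q [ 0.1055  0.8676 -0.5827  1.9027  0.8096  0.622   0.0493]
tool_pos [0.5423 0.0808 0.0936]
contact_force [ 5.555  -1.471   2.1689]
opening 0.1471
[[-0.868, 0.496, 0.002], [0.496, 0.869, -0.002], [-0.003, -0.0, -1.0]]
```

View pics/w14.png

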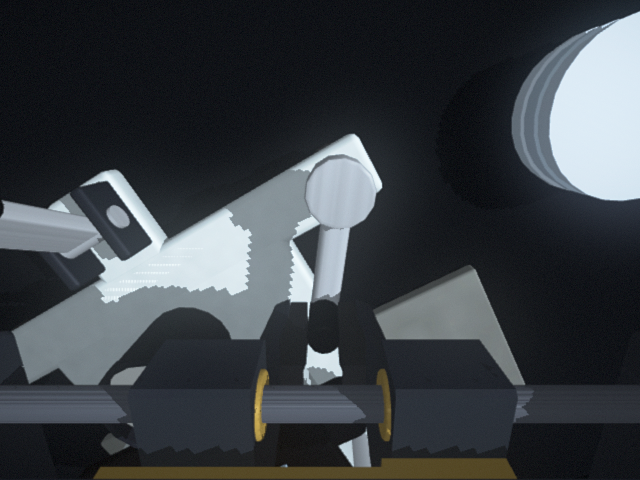

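View pics/s14c.png

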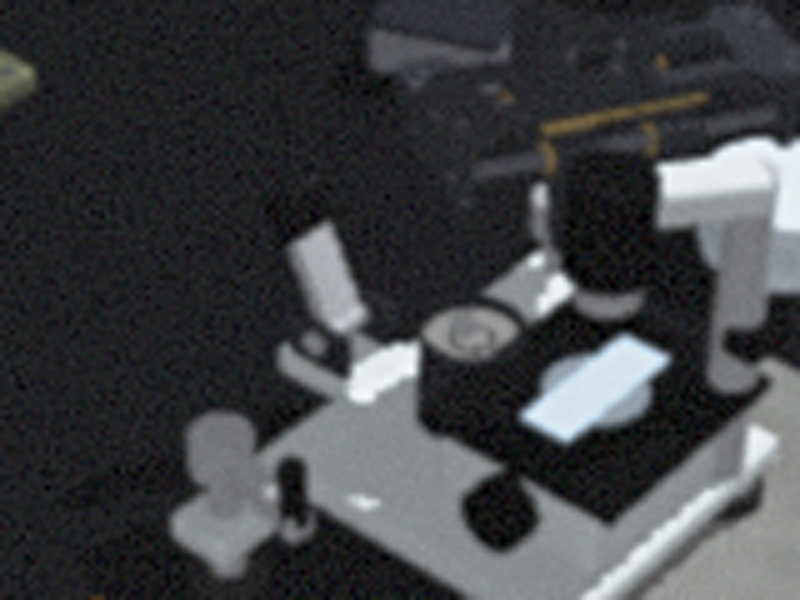

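Call:
move_arm(turn=[[0,0,0],[0,0,0],[0,0,0],[0,0,0],[0,0,0],[0,0,0],[0,0,0],[0,0,0],[0,0,0],[0,0,0]], dp=[[0,0,0],[0,0,0],[0,0,-0.8],[0,0,-1],[0,0,-1],[0.3,-0.9,-1],[0.3,-1,-0.5],[0.2,-1,0],[0,-1,0],[0,-1,0]], jaw=[0.2,0.2,0.2,0.2,0.2,0.2,0.2,0.2,0.2,0.2])

```text
clock: 14.07
tool_pos: [0.4601, -0.0155, 0.2007]
eef_rot: [0.255, 0.967, -0.001, -0.001]
contact_force: [0.2, -0.4, 1.1]
opening: 0.402
```

Call:
move_arm(turn=[[0,0,0],[0,0,0],[0,0,0]], dp=[[0,-0.6,0],[0,0,0],[0,0,0]], jaw=[0.2,0.2,0.2])

```text
clock: 14.32
tool_pos: [0.4542, -0.0279, 0.2006]
eef_rot: [0.256, 0.967, -0.001, -0.001]
contact_force: [1.1, 0.5, 0.0]
opening: 0.399
```

```bash
python3 - <<'E'
from h import *
d=snap('wrist','w15.png');s,M=st()
crop('w15.png',140,130,500,400,'w15c.png',2.2)
E
```

```text
clock 14.3667
q [ 0.427   0.6242 -0.741   2.0823  0.6699  0.6872  0.293 ]
tool_pos [ 0.4552 -0.0267  0.2008]
contact_force [0.3447 1.4123 0.3462]
opening 0.3947
[[-0.87, 0.494, -0.001], [0.494, 0.87, 0.0], [0.001, -0.0, -1.0]]
```

View pics/w15.png

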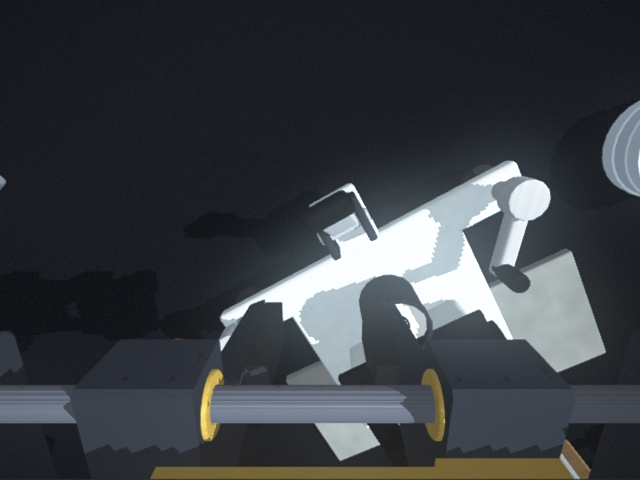

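View pics/w15c.png

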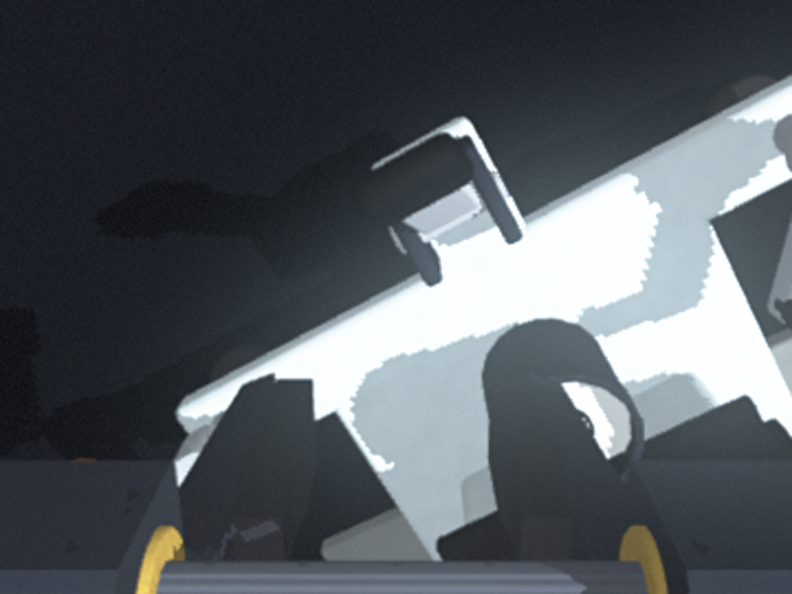

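Call:
move_arm(turn=[[0,0,0],[0,0,0],[0,0,-0.0166],[0,0,-0.0166],[0,0,-0.0166],[0,0,-0.0166],[0,0,-0.0166],[0,0,0]], dp=[[0.5,0.3,0],[0.5,0.3,0],[0,0,0],[0,0,0],[0,0,0],[0,0,0],[0,0,0],[0,0,0]], jaw=[-0.1,-0.1,-0.1,-0.1,-0.1,-0.1,-0.1,-0.1])

```text
clock: 15.03
tool_pos: [0.4416, -0.0003, 0.2008]
eef_rot: [-0.005, 1.0, 0.001, -0.0]
contact_force: [0.0, 1.2, 0.4]
opening: 0.549
```

```bash
python3 - <<'E'
from h import *
d=snap('wrist','w16.png');s,M=st()
crop('w16.png',140,130,500,400,'w16c.png',2.2)
E
```

```text
clock 15.0833
q [ 0.4512  0.6501 -0.884   2.1186  0.7716  0.7333  0.6303]
tool_pos [ 4.415e-01 -4.000e-04  2.008e-01]
contact_force [-0.1353 -0.0058  0.3693]
opening 0.5502
[[-1.0, -0.005, -0.0], [-0.005, 1.0, 0.002], [0.0, 0.002, -1.0]]
```

View pics/w16.png

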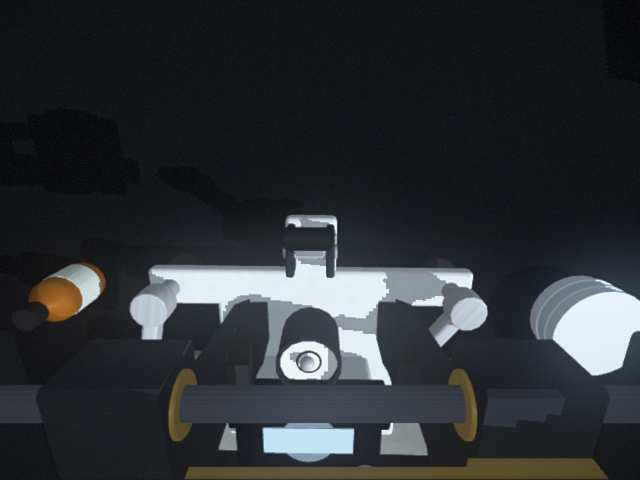

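View pics/w16c.png

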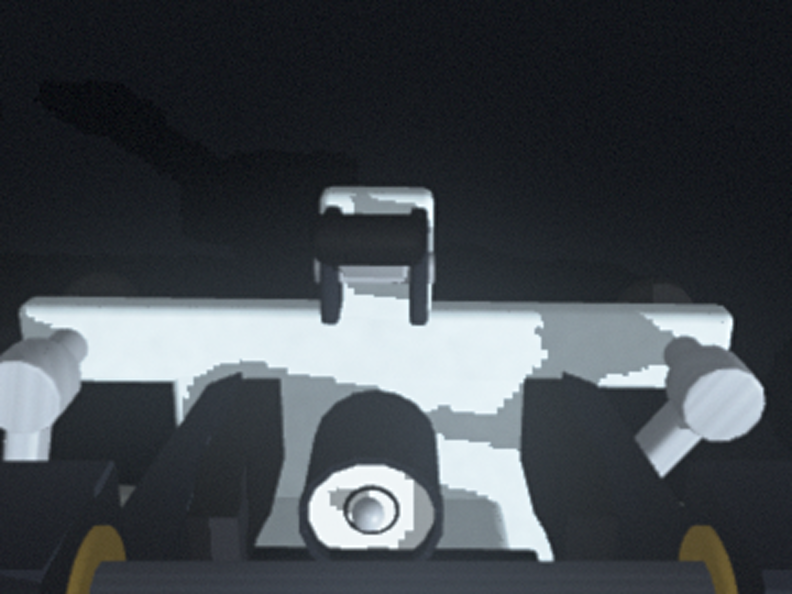

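```bash
python3 - <<'E'
from h import *
crop('w16.png',270,325,350,395,'w16d.png',9)
f=lambda u,v,z:atz('w16.png',140+u/2.2,130+v/2.2,z)
print(f(372,509,.087),f(370,513,.093), f(347,509,.087),f(398,509,.087))
print('hubR',f(28,395,.086),'hubL',f(715,398,.086))
print('paddle', f(372,240,.11))
E
```

```text
[ 0.54412726 -0.00934161  0.087     ] [ 0.54159059 -0.00987137  0.093     ] [ 0.54420369 -0.01872285  0.087     ] [5.44047773e-01 4.15553328e-04 8.70000000e-02]
hubR [ 0.4979658  -0.13237792  0.086     ] hubL [0.4971186  0.11377153 0.086     ]
paddle [ 0.43163895 -0.00829975  0.11      ]
```

View pics/w16d.png

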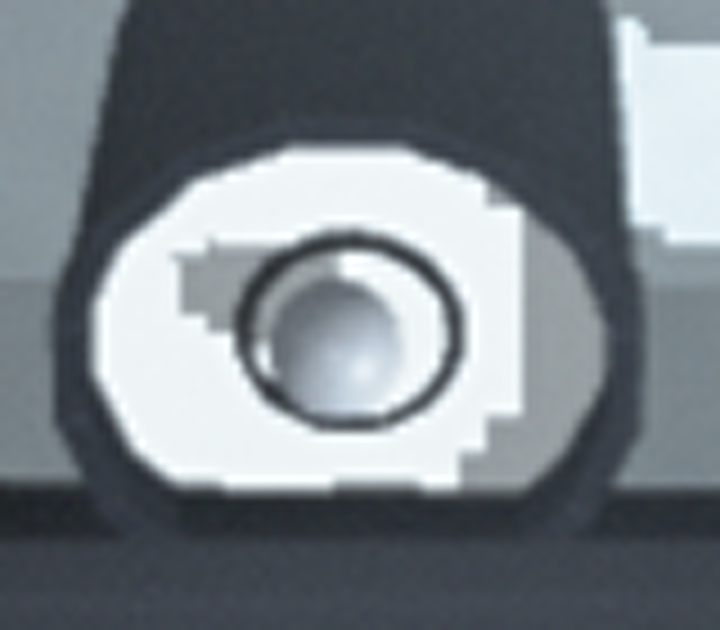

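Call:
move_arm(turn=[[0,0,0],[0,0,0],[0,0,0],[0,0,0],[0,0,0],[0,0,0],[0,0,0.015],[0,0,0.015],[0,0,0.015],[0,0,0]], dp=[[-0.3,-0.9,0],[-0.8,-0.95,0],[-0.8,-0.95,0],[-0.8,-0.95,0],[-0.8,-0.95,0],[-0.8,-0.9,0],[0,0,0.4],[0,0,0.5],[0,0,0.5],[0,0,0]], jaw=[0.2,0.2,0.2,0.2,0.2,0.2,0.2,0.2,0.2,0.2])

```text
clock: 15.92
tool_pos: [0.5484, -0.1408, 0.164]
eef_rot: [0.141, 0.99, -0.0, -0.002]
contact_force: [-0.6, -0.3, 0.2]
opening: 0.398
```

```bash
python3 - <<'E'
from h import *
d=snap('wrist','w17.png');s,M=st()
crop('w17.png',220,180,420,350,'w17c.png',4)
E
```

```text
clock 15.9667
q [ 0.6073  0.818  -0.7794  1.7961  0.7486  0.8537  0.7572]
tool_pos [ 0.5489 -0.1407  0.1651]
contact_force [-0.7696 -0.4465  0.0432]
opening 0.3979
[[-0.962, 0.274, -0.002], [0.274, 0.962, -0.0], [0.002, -0.001, -1.0]]
```

View pics/w17c.png

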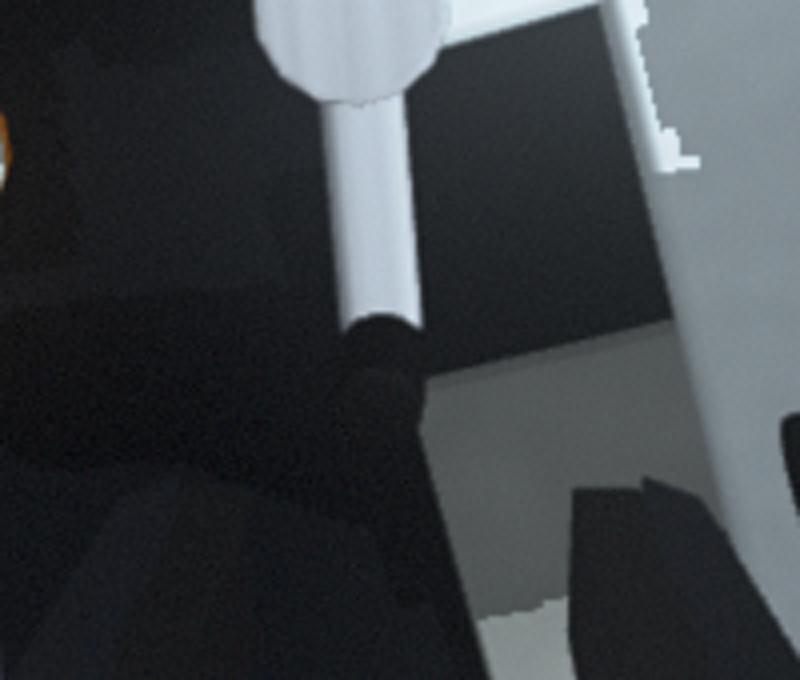

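```bash
python3 - <<'E'
from h import *
s,M=st()
p=atz('w17.png',315.5,282,.11);h=atz('w17.png',308,184.5,.087);v=p-h;print(p,h,np.hypot(*v[:2]),np.arctan2(v[1],-v[0])%6.283)
rows(s['tool_pos'],[[p[0],p[1],.165],[p[0],p[1],.094]],M)
a0=np.arctan2(v[1],-v[0])%6.283; c=p[:2]-.056*v[:2]/np.hypot(*v[:2]); print(c,a0)
print('arc');rows([p[0],p[1],.094],[[c[0]-.056*np.cos(a),c[1]+.056*np.sin(a),.094] for a in np.arange(a0+.1,a0+.75,.1)],M)
E
```

```text
clock 15.9667
q [ 0.6073  0.818  -0.7794  1.7961  0.7486  0.8537  0.7572]
tool_pos [ 0.5489 -0.1407  0.1651]
contact_force [-0.7696 -0.4465  0.0432]
opening 0.3979
[[-0.962, 0.274, -0.002], [0.274, 0.962, -0.0], [0.002, -0.001, -1.0]]
[ 0.55206757 -0.14518369  0.11      ] [ 0.4991631  -0.13464856  0.087     ] 0.053943232004323216 3.3379709179445447
[-0.17, -0.14, 0.0]
[-0.01, 0.0, 2.84]
[ 0.49714594 -0.13424687] 3.3379709179445447
arc
[-0.01, -0.22, 0.0]
[0.02, -0.23, 0.0]
[0.04, -0.22, 0.0]
[0.06, -0.21, 0.0]
[0.08, -0.21, 0.0]
[0.1, -0.2, 0.0]
[0.12, -0.19, 0.0]
```

Call:
move_arm(turn=[[0,0,0],[0,0,0],[0,0,0],[0,0,0],[0,0,0],[0,0,0],[0,0,0],[0,0,0],[0,0,0]], dp=[[-0.17,-0.14,0.7],[0,0,0.8],[0,0,0.8],[0,0,0.5],[0,0,0],[0,0,0],[0,0,0],[0,0,0],[0,0,0]], jaw=[0.2,0.2,0.2,0.2,0.2,0.9,0.9,0.9,0.9], newtons=12)

```text
clock: 16.72
tool_pos: [0.5534, -0.1463, 0.0972]
eef_rot: [0.139, 0.99, -0.0, 0.001]
contact_force: [0.7, -1.5, 1.1]
opening: 0.15
```

```bash
python3 - <<'E'
from h import *
d=snap('wrist','w18.png');s,M=st()
E
```

```text
clock 16.7667
q [ 0.57    0.9118 -0.6992  1.8252  0.8605  0.7367  0.6773]
tool_pos [ 0.5534 -0.1464  0.0971]
contact_force [ 1.3721 -0.7663  2.1061]
opening 0.1499
[[-0.961, 0.275, 0.002], [0.275, 0.961, -0.001], [-0.002, -0.0, -1.0]]
```

View pics/w18.png

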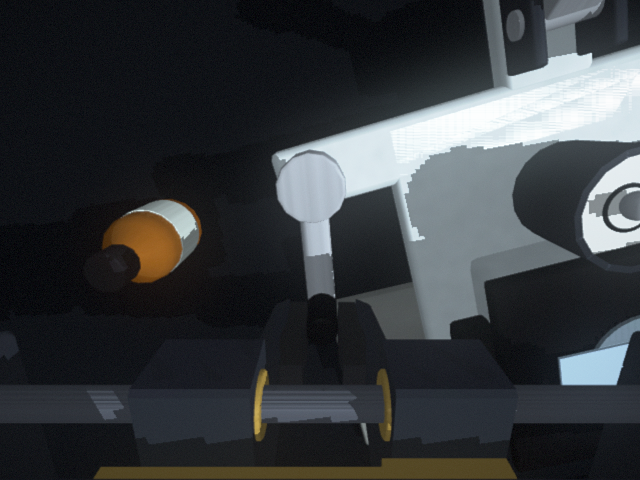

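Call:
move_arm(turn=[[0,0,0],[0,0,0],[0,0,0],[0,0,0],[0,0,0],[0,0,0],[0,0,0],[0,0,0],[0,0,0]], dp=[[-0.01,-0.22,0],[0.02,-0.23,0],[0.04,-0.22,0],[0.06,-0.21,0],[0.08,-0.21,0],[0.1,-0.2,0],[0.12,-0.19,0],[0,0,0],[0,0,0]], jaw=[0.9,0.9,0.9,0.9,0.9,0.9,0.9,0.9,0.9])

```text
clock: 17.52
tool_pos: [0.5314, -0.1801, 0.096]
eef_rot: [0.139, 0.99, -0.001, -0.001]
contact_force: [2.3, 0.5, 5.8]
opening: 0.15
```

```bash
python3 - <<'E'
from h import *
d=snap('wrist','w19.png');s,M=st()
h=atz('w18.png',311,187,.087);c=np.array([.4975,-.1345]);v=s['tool_pos'][:2]-c;print(h,np.hypot(*v),np.arctan2(v[1],-v[0])%6.283)
E
```

```text
clock 17.5667
q [ 0.6382  0.9043 -0.6967  1.857   0.8742  0.7206  0.7199]
tool_pos [ 0.5315 -0.1801  0.096 ]
contact_force [2.1007 0.7456 6.1308]
opening 0.1522
[[-0.961, 0.276, -0.001], [0.276, 0.961, -0.002], [0.001, -0.002, -1.0]]
[ 0.4967895  -0.13417185  0.087     ] 0.05684469547083367 4.07206148050542
```

View pics/w19.png

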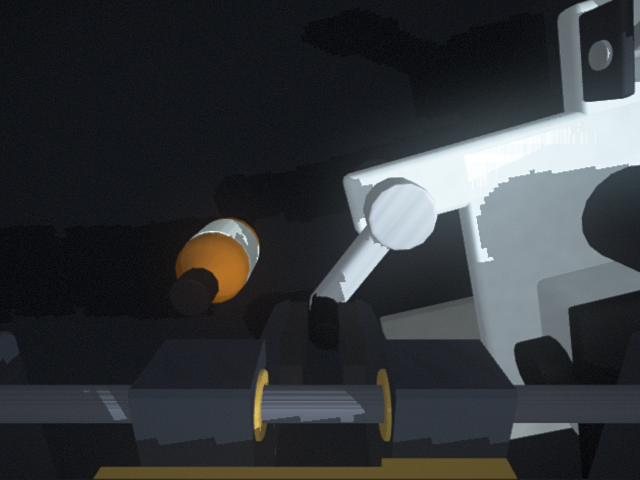

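Call:
move_arm(turn=[[0,0,0],[0,0,0],[0,0,0],[0,0,0],[0,0,0],[0,0,0],[0,0,0],[0,0,0],[0,0,0],[0,0,0]], dp=[[0,0,0],[0,0,0],[0,0,-0.8],[0,0,-1],[0,0,-1],[0.5,0.5,-1],[1,1,-0.4],[1,1,0],[1,1,0],[1,1,0]], jaw=[0.2,0.2,0.2,0.2,0.2,0.2,0,0,0,0])

```text
clock: 18.4
tool_pos: [0.4525, -0.0403, 0.2004]
eef_rot: [0.14, 0.99, -0.001, -0.001]
contact_force: [0.4, 0.4, 1.0]
opening: 0.501
```

Call:
move_arm(turn=[[0,0,0],[0,0,-0.015],[0,0,-0.015],[0,0,-0.015],[0,0,0],[0,0,0]], dp=[[1,1,0],[0,0.4,0],[0,0,0],[0,0,0],[0,0,0],[0,0,0]], jaw=[-0.1,-0.1,-0.1,-0.1,-0.1,-0.1])

```text
clock: 18.9
tool_pos: [0.4396, -0.0004, 0.2002]
eef_rot: [-0.001, 1.0, -0.001, -0.001]
contact_force: [-0.5, -0.3, 0.6]
opening: 0.548
```

```bash
python3 - <<'E'
from h import *
d=snap('wrist','w20.png');s,M=st();snap('top','t20.png')
crop('w20.png',270,325,350,395,'w20d.png',9)
E
```

```text
clock 18.95
q [ 0.4475  0.6492 -0.882   2.1219  0.7725  0.7334  0.6225]
tool_pos [ 4.398e-01 -2.000e-04  2.004e-01]
contact_force [-0.1761  0.2725 -0.5822]
opening 0.5479
[[-1.0, -0.001, -0.002], [-0.001, 1.0, -0.001], [0.002, -0.001, -1.0]]
```

View pics/w20.png

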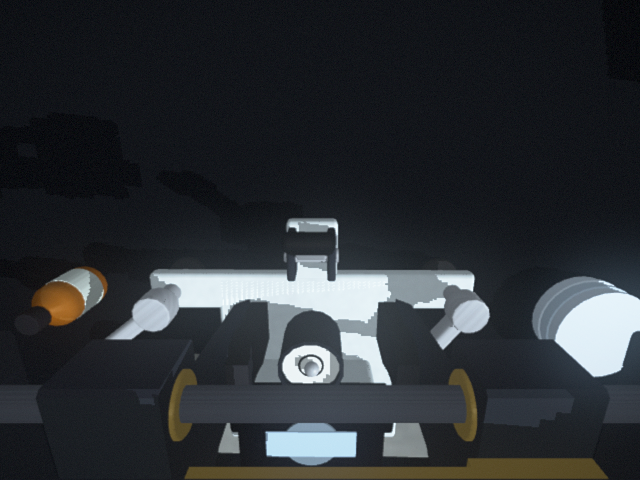

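View pics/w20d.png

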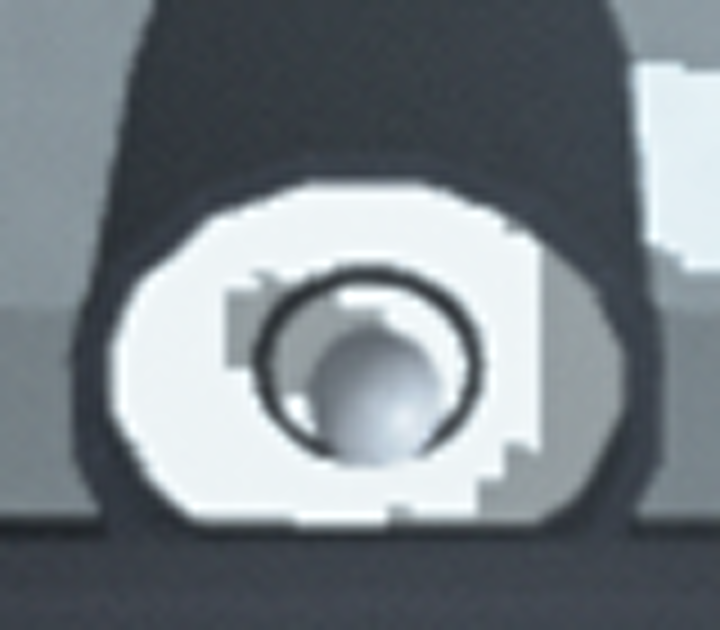

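```bash
python3 - <<'E'
from h import *
for z in (.1,.11,.12): print(atz('w20.png',312,236,z),atz('w20.png',312,256,z))
print(atz('w20.png',311,365.5,.09),atz('w20.png',155,311,.086),atz('w20.png',467,314,.086))
E
```

```text
[ 0.42999772 -0.00694561  0.1       ] [ 0.44473281 -0.0070653   0.1       ]
[ 0.42707576 -0.00663428  0.11      ] [ 0.44121195 -0.00674911  0.11      ]
[ 0.4241538  -0.00632295  0.12      ] [ 0.43769109 -0.00643292  0.12      ]
[ 0.54307383 -0.00896871  0.09      ] [ 0.49575659 -0.13155526  0.086     ] [0.49795006 0.11428725 0.086     ]
```

Call:
move_arm(turn=[[0,0,0],[0,0,0],[0,0,0],[0,0,0]], dp=[[0.6,-0.2,0],[0.6,-0.16,0],[0.52,0,0],[0,0,0]], jaw=[1,1,1,1])

```text
clock: 19.33
tool_pos: [0.3948, -0.0097, 0.2007]
eef_rot: [-0.002, 1.0, -0.001, -0.002]
contact_force: [-0.4, 0.2, 0.4]
opening: 0.275
```

```bash
python3 - <<'E'
from h import *
d=snap('wrist','w21.png');snap('scene','s21.png');s,M=st()
crop('s21.png',220,160,400,295,'s21c.png',4.4)
E
```

```text
clock 19.4333
q [ 0.4733  0.6009 -0.883   2.2348  0.7962  0.6586  0.5807]
tool_pos [ 0.3981 -0.0087  0.2011]
contact_force [ 1.226  -1.3043  0.0899]
opening 0.1844
[[-1.0, -0.003, 0.0], [-0.003, 1.0, -0.001], [-0.0, -0.001, -1.0]]
```

View pics/w21.png

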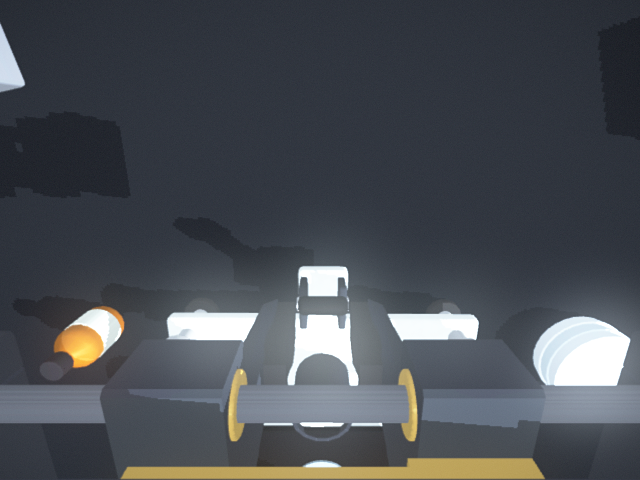

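View pics/s21c.png

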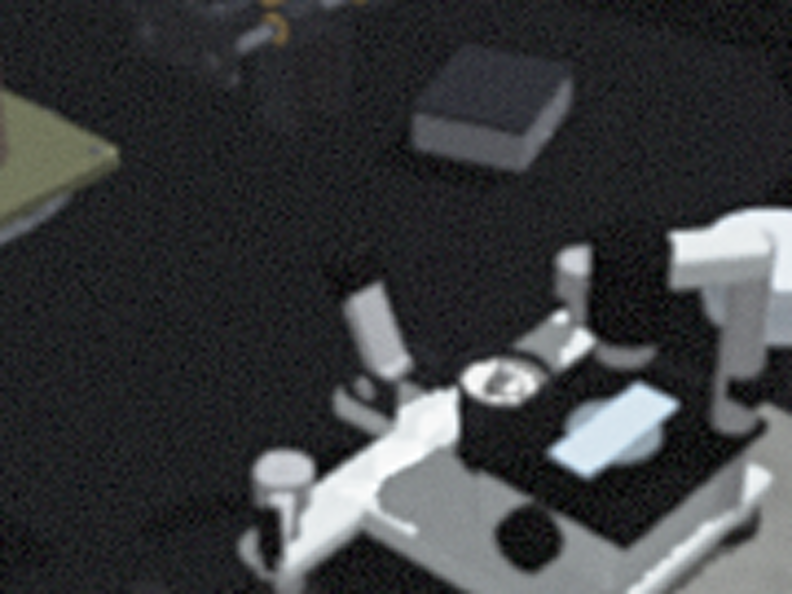

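Call:
move_arm(turn=[[0,0,0],[0,0,0],[0,0,0],[0,0,0],[0,0,0],[0,0,0]], dp=[[0,0,0.6],[0,0,0.9],[0,0,0.9],[0,0,0.9],[0,0,0.8],[0,0,0]], jaw=[1,1,1,1,1,1])

```text
clock: 19.93
tool_pos: [0.398, -0.0081, 0.096]
eef_rot: [-0.002, 1.0, -0.0, -0.001]
contact_force: [-0.0, 0.3, -0.1]
opening: 0.006
```

```bash
python3 - <<'E'
from h import *
d=snap('wrist','w22.png');snap('scene','s22.png');s,M=st()
crop('s22.png',220,160,400,295,'s22c.png',4.4)
E
```

```text
clock 20.0333
q [ 0.2672  0.7737 -0.5899  2.3333  1.2797  0.4181  0.1419]
tool_pos [ 0.3985 -0.008   0.0983]
contact_force [-0.6351 -0.136  -0.1689]
opening 0.0055
[[-1.0, -0.005, -0.0], [-0.005, 1.0, -0.0], [0.0, -0.0, -1.0]]
```

View pics/s22c.png

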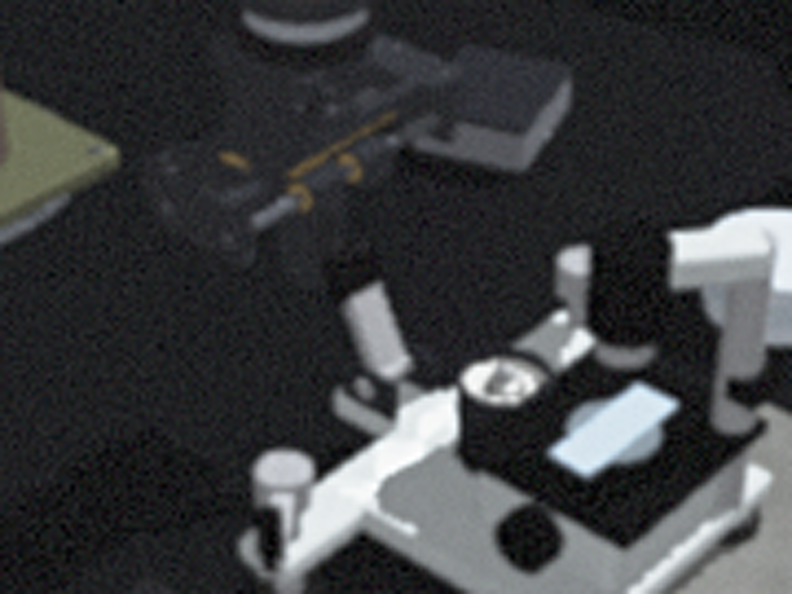

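View pics/w22.png

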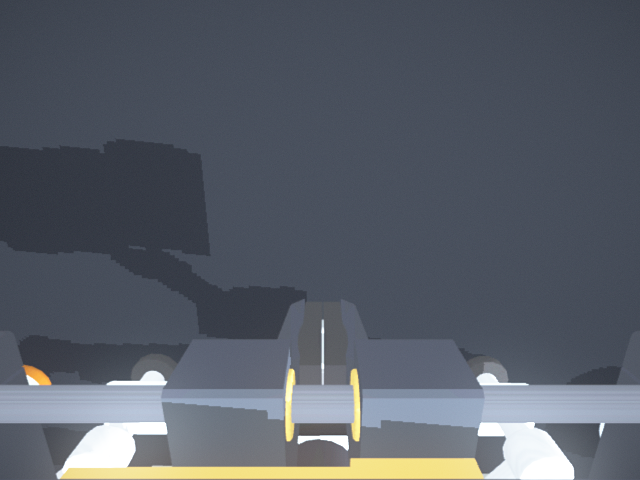

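Call:
move_arm(turn=[[0,0,0],[0,0,0],[0,0,0],[0,0,0],[0,0,0],[0,0,0],[0,0,0],[0,0,0],[0,0,0]], dp=[[-0.3,0,0],[-0.3,0,0],[-0.3,0,0],[-0.3,0,0],[-0.3,0,0],[-0.3,0,0],[-0.3,0,0],[-0.3,0,0],[0,0,0]], jaw=[1,1,1,1,1,1,1,1,1])

```text
clock: 20.78
tool_pos: [0.4589, -0.0083, 0.0996]
eef_rot: [-0.001, 1.0, 0.0, 0.001]
contact_force: [-0.7, -0.4, 0.0]
opening: 0.008
```

```bash
python3 - <<'E'
from h import *
snap('scene','s23.png');s,M=st()
crop('s23.png',220,160,400,295,'s23c.png',4.4)
E
```

```text
clock 20.8333
q [ 0.3227  0.8156 -0.6665  2.1595  1.0629  0.541   0.408 ]
tool_pos [ 0.4586 -0.0082  0.0995]
contact_force [-1.2     0.0104  0.8201]
opening 0.0084
[[-1.0, -0.003, 0.002], [-0.003, 1.0, 0.0], [-0.002, 0.0, -1.0]]
```

View pics/s23c.png

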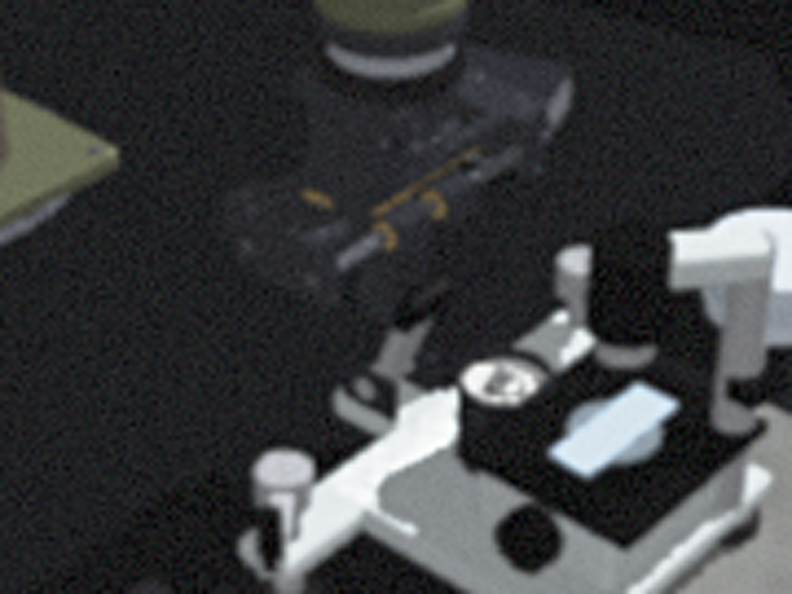

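Lever is following; push on slowly to the stop.

Call:
move_arm(turn=[[0,0,0],[0,0,0],[0,0,0],[0,0,0],[0,0,0],[0,0,0]], dp=[[-0.15,0,0],[-0.15,0,0],[-0.15,0,0],[-0.1,0,0],[0,0,0],[0,0,0]], jaw=[1,1,1,1,1,1])

```text
clock: 21.33
tool_pos: [0.4675, -0.0083, 0.0982]
eef_rot: [-0.003, 1.0, -0.001, -0.004]
contact_force: [-10.5, 0.5, 5.9]
opening: 0.002
```

```bash
python3 - <<'E'
from h import *
snap('scene','s24.png');s,M=st()
crop('s24.png',220,160,400,295,'s24c.png',4.4)
E
```

```text
clock 21.3833
q [ 0.3294  0.8291 -0.6806  2.1261  1.0306  0.5724  0.4504]
tool_pos [ 0.4675 -0.0083  0.0983]
contact_force [-10.6426   0.383    6.0381]
opening 0.0053
[[-1.0, -0.006, -0.007], [-0.006, 1.0, -0.002], [0.007, -0.002, -1.0]]
```

View pics/s24c.png

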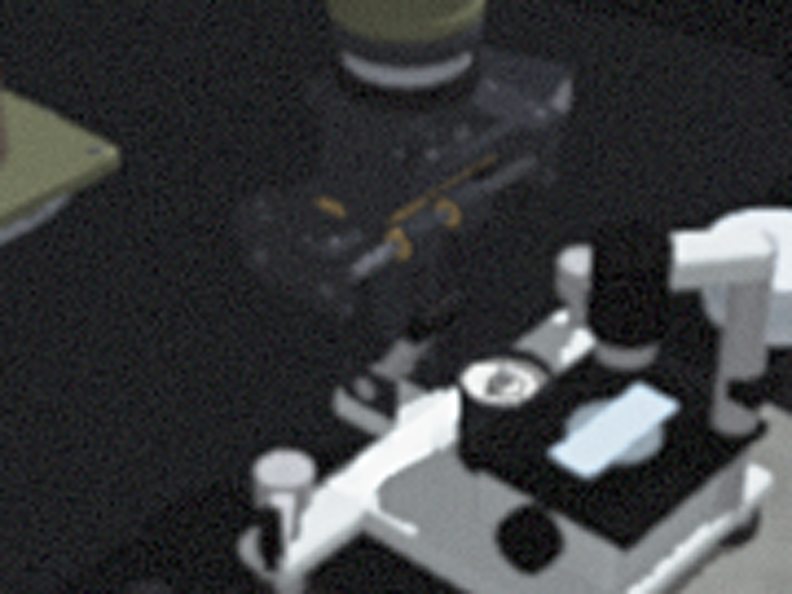

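Call:
move_arm(turn=[[0,0,0],[0,0,0],[0,0,0],[0,0,0],[0,0,0],[0,0,0],[0,0,0],[0,0,0],[0,0,0],[0,0,0]], dp=[[0.4,0,0],[0.8,0,0],[0.4,0,-0.7],[0,0,-1],[0,0,-1],[0,0,-1],[-0.3,0.2,-0.4],[0,0.1,0],[0,0,0],[0,0,0]], jaw=[1,1,1,1,0.5,0,-0.1,-0.1,-0.1,-0.1])

```text
clock: 22.22
tool_pos: [0.4388, -0.0008, 0.2004]
eef_rot: [-0.002, 1.0, -0.0, -0.0]
contact_force: [-0.2, -0.8, 0.1]
opening: 0.434
```

```bash
python3 - <<'E'
from h import *
snap('scene','s25.png');snap('wrist','w25.png');s,M=st();snap('top','t25.png')
crop('s25.png',220,160,400,295,'s25c.png',4.4)
crop('w25.png',220,200,400,380,'w25c.png',3.3)
E
```

```text
clock 22.3167
q [ 0.4395  0.6418 -0.8626  2.1271  0.7619  0.7188  0.6394]
tool_pos [ 0.4383 -0.001   0.2   ]
contact_force [-0.807  -0.2452 -0.3485]
opening 0.5298
[[-1.0, -0.005, -0.002], [-0.005, 1.0, -0.001], [0.002, -0.001, -1.0]]
```

View pics/w25.png

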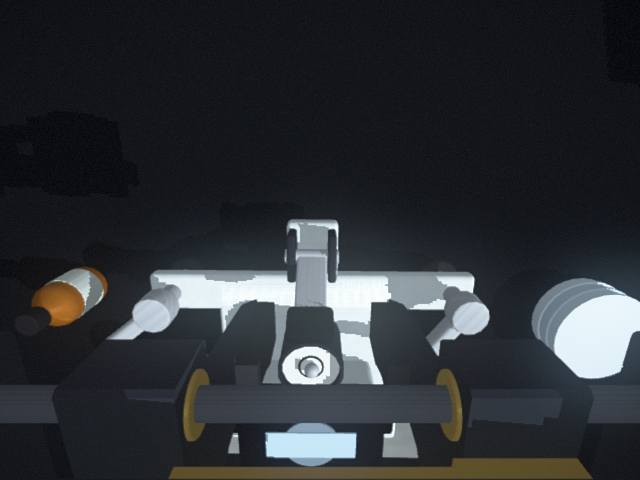

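View pics/s25c.png

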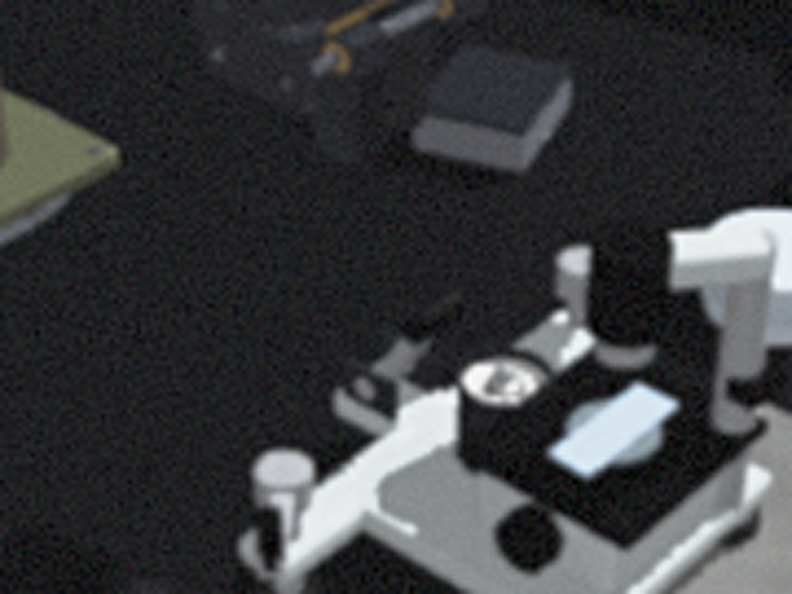

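```bash
python3 - <<'E'
from h import *
f=cv2.imread('pics/s25.png'); k=5; x0,y0=285,205
g=cv2.resize(f[y0:y0+80,x0:x0+80],None,fx=8,fy=8,interpolation=cv2.INTER_CUBIC); g=cv2.convertScaleAbs(g,alpha=2.5,beta=10)
for q,col in ((1.1,(0,255,0)),(.9,(0,0,255))):
    for L in (.050,.063,.076):
        P=[.461+L*np.sin(q-.55),-.0085,.052+L*np.cos(q-.55)]
        u=proj('s25.png',P); cv2.circle(g,tuple(int(t) for t in ((u-[x0,y0])*8)),3,col,-1)
u=proj('s25.png',[.461,-.0085,.052]); cv2.circle(g,tuple(int(t) for t in ((u-[x0,y0])*8)),3,(255,0,0),-1)
g2=cv2.convertScaleAbs(cv2.imread('pics/w25.png')[200:400,220:400],alpha=2.5,beta=10); g2=cv2.resize(g2,None,fx=3,fy=3)
cv2.imwrite('pics/l25.png',g[:600]); cv2.imwrite('pics/l25w.png',g2)
E
```

```text
(no output)
```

View pics/l25.png

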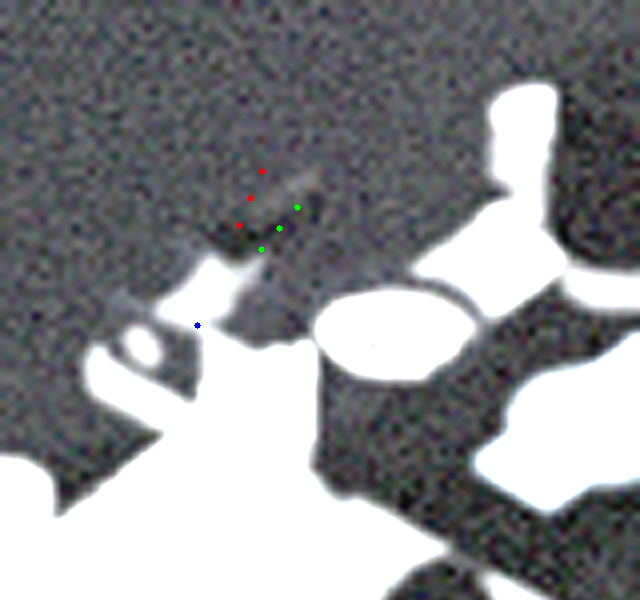

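View pics/l25w.png

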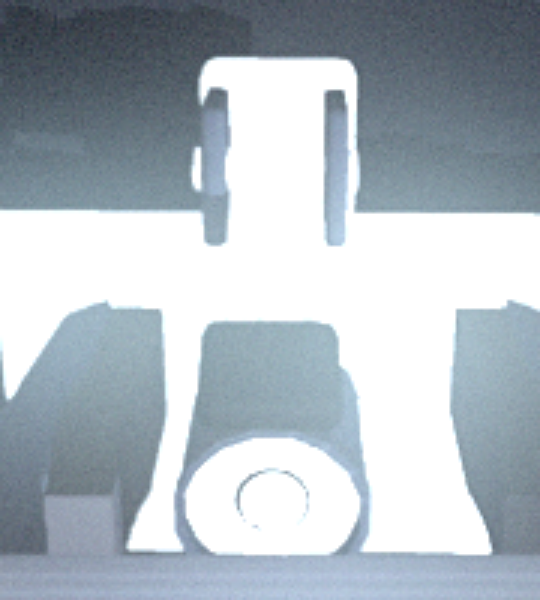

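```bash
python3 - <<'E'
from h import *
for q in (1.1,1.0,.95,.8):
    t=q-.55; ax=np.array([np.sin(t),0,np.cos(t)]); n=np.array([-np.cos(t),0,np.sin(t)])
    P=np.array([.461,-.0085,.052])+.05*ax+.0065*n; T=np.array([.461,-.0085,.052])+.076*ax-.0065*n*-1
    print(q,proj('w25.png',P),proj('w25.png',T))
E
```

```text
1.1 [310.95126258 303.2621732 ] [310.08732092 335.22874331]
1.0 [310.84244947 298.62842047] [309.88028387 328.72147695]
0.95 [310.79413462 296.08610595] [309.78570371 325.02958806]
0.8 [310.67643989 287.64308128] [309.54467389 312.30242589]
```

```bash
python3 - <<'E'
from h import *
print(r.finish_job())
E
```

```text
the job is handed in; nothing more can be done
None
```

I turned both front screws until the stand was level, pushed the lock lever back against its stop and handed the job in at about 22 s. The interface reports no verdict, so I don't know how the run was judged.

**Screws:** The right screw ended at about 4.05 rad and the left at about 3.85 rad. The gripper slipped on the right peg on its first pass and crept along the left one. I re-gripped both and corrected them.

**Level:** In the last wrist picture the ball rests about 1 mm from the ring centre. The limit is 4 mm.

**Lock lever:** The push ended at about 10.6 N, where turning the lever takes about 2 N. The paddle then lay at about 1.1 rad in the wrist picture. The scene picture agreed only roughly, because the black paddle is hard to make out there.

**Position:** The stand shifted about 2 mm from its starting place. The bottle and dishes stayed where they were, and the other bystanders were never approached. The gripper was lifted clear before hand-in.

**Not checked:** I could not measure the load on each foot. That all four carry load is inferred from the level ball and the nearly equal screw angles.

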